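Stack the solder bars beside the solder pot

ROBOT

A 6-joint arm with a two-finger parallel gripper is mounted at the origin on the work surface. World frame = base frame: x ahead of the robot, y to its left, z up, the work surface at z = 0. Lengths are in mm, angles in degrees, forces in N, time in s.
With the tool pointing down it reaches from about 300 to 850 mm from the base axis. Payload 4.2 kg.
Tool frame: the origin (TCP) lies at the very end of the fingers, on their centre line; the grasp point (between the pads) lies env.pinch_z behind it (env.pinch_z is the distance from the TCP to the grasp point, in mm); z points along the fingers, y is the line along which they close (so a half turn about z gives the same grasp; the last joint's range is limited). The gripper opens to 91 mm and grips with 3 to 60 N. Pads are 32 mm wide; open, the fingers measure 118 mm over their backs; the gripper's body (76 mm by 178 mm) begins 60 mm behind the grasp point.
Start: joints at [-72.995, 18.312, 89.639, -0, 72.044, -1.146], TCP at [179.132, -546.402, 213.976] pointing down, gripper open.
Joint ranges: [-177.97, 177.97], [-48.28, 115.42], [12.27, 149.76], [-77.06, 257.06], [2.81, 150.46], [-146.56, 146.56]. Speed limits (degrees/s): [147.25, 147.25, 180, 180, 180, 180].

INTERFACE

Orientations are given as [roll, pitch, yaw] about the fixed x, y, z axes, in that order (R = Rz(yaw) Ry(pitch) Rx(roll)).
In Python, from workcell import state, vision, job_done, env gives the robot as it stands.
- The arm moves only by the tool servo_tool, never from a script. Its argument "rows" is a list of rows, each a list of 5 numbers: the shift along the tool's x, y, z scaled (see below), then the turn about the tool's z scaled (see below), then the opening, from 0 (shut) to 1 (fully open). A call has 1 to 20 rows; each row is the pose to reach, as a shift and turn from the pose commanded when the call began, along the tool's axes at that moment; what a row does not reach only later rows make up. The controller multiplies each number of a shift by 200 mm and each number of a turn by 90 degrees. A row lasts 1/12 s, in which the tool goes at most 41.7 mm and 7.16 degrees, less where a joint would pass 70% of its speed; a pose out of reach is approached as far as the arm can. A call with a number of a shift or a turn outside -1 to 1 is refused whole. A call with a gripper value outside its range is refused whole. The fingers move at their own pace and stop on an object; "force" is the grip in N (left out, the last holds). Time passes only in rows, so rows that repeat a pose let the fingers close. It gives the time, the measured TCP pose, the force, the opening and the grip force at its end, in the units of the state.
- state(): the state, without advancing time (a new reading comes with each control period).
- vision.grab_frame(name): name is "side" or "top" or "wrist"; returns the picture (420x560x3 uint8, red, green, blue); there is no depth.
- vision.camera_info(name): a dict with "vertical_fov" (degrees; the focal length in pixels is half the picture's height over the tangent of half this angle, whatever the lens; pixels are square), "cx", "cy" (the principal point, pixels), "distortion" ([k1, k2, p1, p2, k3] as OpenCV has them; the pictures are not rectified), "T" (4x4, takes a point from camera to world coordinates). Camera axes: x right, y up, looking along -z (the intrinsics and any distortion apply to the point x, -y, -z); pixel columns grow to the right and rows downward; lengths in mm; the calibration is good to about 2 mm. A picture is of the moment at which its call begins: read the wrist's pose just before it. camera_info takes no time and is no camera call; for the wrist camera it gives the pose at the moment of the call.
- job_done(): hands the job in; it is judged then, once.
The state is a dict: "time_s": time; "qpos": joint angles; "qvel": joint speeds; "effort": joint torques, N m; "ee_pos": TCP position; "ee_rot": TCP orientation; "force": force on the tool from outside, world axes, zero at the start; "torque": the same for the moment, N m; "gripper_width": finger opening in mm; "gripper_force": force on a finger pad.
Only numpy, scipy, OpenCV 4.12 (cv2) and the standard library are available. Lean on these libraries where they do the work, as an engineer would, in place of code of your own. Each camera call takes 0.05 s, during which the arm holds its last target. There are 200 camera calls.

TASK

Finish the two-course stack of tapered solder bars on the tile: set one of the upside-down bars into the gap in the bottom course, then lay the other three full-size bars crosswise on top in the same pattern, close together, the two narrow-face-up bars outside and the last upside-down bar nested between them, so that both courses are square, flat and centred on each other. No bar needs turning over: use each the way up it lies. Leave the short stub, the flux jar, the solder spool and the RF module where they are.

Things in the scene. Friction and masses are not known exactly. Their poses are not given: they have to be found in the camera images.
- bar_p: cast solder bar, bare grey metal, 68 mm long, 22 mm high, trapezoid section: one long face 28 mm wide, the opposite one 14 mm wide, flanks sloping in 7 mm over the height, both end faces upright and flat; solid solder, about 0.23 kg. It lies wide face down, narrow face up. Origin: centre of the underside (wide face); x along its length, z up. Already laid on the tile, one outer bar of the bottom course; loose
- bar_q: like bar_p and parallel to it, its centre line 45 to 47 mm from bar_p's, on bar_p's -y side: the other outer bar of the bottom course; loose. The gap between the two is shaped for one upside-down bar, with about 2 mm play at each flank (the flanks would touch at 21 mm between neighbouring centre lines)
- bar_a: cast solder bar, bare grey metal, 68 mm long, 22 mm high, trapezoid section: one long face 28 mm wide, the opposite one 14 mm wide, flanks sloping in 7 mm over the height, both end faces upright and flat; solid solder, about 0.23 kg. It lies wide face down, narrow face up. Origin: centre of the underside (wide face); x along its length, z up. Starts on the bench
- bar_b: cast solder bar, bare grey metal, 68 mm long, 22 mm high, trapezoid section: one long face 28 mm wide, the opposite one 14 mm wide, flanks sloping in 7 mm over the height, both end faces upright and flat; solid solder, about 0.23 kg. It lies wide face down, narrow face up. Origin: centre of the underside (wide face); x along its length, z up. Starts on top of bar_d, roughly crosswise to it, so 22 mm above the bench
- bar_c: cast solder bar, bare grey metal, 68 mm long, 22 mm high, trapezoid section: one long face 28 mm wide, the opposite one 14 mm wide, flanks sloping in 7 mm over the height, both end faces upright and flat; solid solder, about 0.23 kg. It lies upside down: narrow face down, wide face up. Origin: centre of the underside (narrow face); x along its length, z up. Starts on the bench
- bar_d: cast solder bar, bare grey metal, 68 mm long, 22 mm high, trapezoid section: one long face 28 mm wide, the opposite one 14 mm wide, flanks sloping in 7 mm over the height, both end faces upright and flat; solid solder, about 0.23 kg. It lies upside down: narrow face down, wide face up. Origin: centre of the underside (narrow face); x along its length, z up. Starts on the bench with bar_b lying on it
- tile: square terracotta tile 120 x 120 x 10 mm, fixed; the stack stands on it, about in the middle. Origin: centre of its underside; its top is 10 mm above the origin; the two bars of the bottom course lie along its x, one either side of the middle. It stands left or right of the clutter
- pot: cold dip-solder pot, fixed: grey steel housing 105 (x) x 125 (y) mm, 70 mm high, with a dark round crucible rim 62 mm across on top, 92 mm high in all. Origin: centre of its underside, on the bench. It stands on the side opposite the tile
- iron_stand: soldering-iron stand, fixed, beyond the clutter on the right: dark base 70 x 60 x 16 mm and a steel spring holder with the iron, leaning 0.45 rad back towards its -x; 130 mm high in all. Origin: centre of its underside
- stub: bystander: used-up remainder of a bar, 38 mm long, same section, narrow face up. Origin: centre of its underside; x along its length
- jar: bystander: amber flux jar with a black lid, 50 mm across, 40 mm high. Origin: centre of its underside
- spool: bystander: spool of solder wire standing on its flange, 54 mm across, 36 mm high. Origin: centre of its underside
- rf_module: bystander: milled brass RF module 36 x 34 x 19 mm with a coaxial jack at each x end (52 mm over the jacks). Origin: centre of its underside
Things that resemble listed ones, but are neither listed nor needed, are in the scene too. Leave any blue or red look-alike of the bar_p alone.

How it is judged:
By the outcome, as a careful person would: the job done as asked, in the order asked, and still so for the second after the job is handed in, with the robot touching nothing.
It also fails if it takes over 72 s, if anything falls off the work surface, if the arm or the gripper's body presses on something with over 40 N, if the wrist force passes 120 N, or if a joint passes its speed limit or range.

## Working session

There is one attempt and no reset: what is moved stays moved. The work goes in short steps, Python scripts to look and compute and a tool call to move; the robot and the scene stay as the last step left them, time stands still between calls to the robot, and variables do not carry over. Pictures are saved under pics/ and viewed, at most 10 in all, crops included, and the job is handed in when it is done.

Besides the shell and the picture viewer there is one more tool, called after ">>>" as name(argument=value, ...), one argument or row to a line, values as JSON. servo_tool: Moves the arm, as the interface text tells. Its arguments: {"type":"object","properties":{"rows":{"type":"array"},"force":{"type":"number"}},"required":["rows"]}

```bash
mkdir -p pics; ls; python3 - <<'E'
from workcell import state, vision, env
import cv2
s=state();print(s, env.pinch_z)
for n in("top","side"):
    i=vision.camera_info(n);print(n,i)
    im=vision.grab_frame(n);cv2.imwrite(f"pics/{n}0.png",im[:,:,::-1])
    cv2.imwrite(f"pics/{n}0_big.png",cv2.resize(im[:,:,::-1],(800,600),interpolation=cv2.INTER_CUBIC))
E
```

```text
pics
{'time_s': 0.0, 'qpos': array([-7.29946259e+01,  1.83525281e+01,  8.97063557e+01,  1.87583391e-03,
        7.20430187e+01, -1.14478981e+00]), 'qvel': array([0.05623104, 0.05596665, 0.08393088, 0.0118067 , 0.04487867,
       0.04967078]), 'effort': array([-1.46768882e-03, -4.12459409e+01, -2.31969345e+01,  7.26045202e-02,
        4.55185643e-02, -1.63895184e-04]), 'ee_pos': array([ 178.99258646, -545.90485429,  213.11172476]), 'ee_rot': array([-1.79898153e+02, -3.81898363e-03,  1.81495806e+01]), 'force': array([-0.03163004,  0.23664339,  0.34500977]), 'torque': array([ 0.00414726, -0.0147932 ,  0.02256224]), 'gripper_force': 0.0, 'gripper_width': 91.01399185954243} 18.8
top {'vertical_fov': 55.3799890693507, 'cx': 282.4239329258103, 'cy': 206.08086105249106, 'distortion': array([-0.05967098,  0.        ,  0.        ,  0.        ,  0.        ]), 'T': array([[-1.56249829e-02,  9.80513766e-01, -1.95828021e-01,
         3.47552389e+02],
       [-9.99307738e-01, -2.19268952e-02, -3.00542091e-02,
        -2.10365328e+01],
       [-3.37624662e-02,  1.95222860e-01,  9.80177602e-01,
         9.32346275e+02],
       [ 0.00000000e+00,  0.00000000e+00,  0.00000000e+00,
         1.00000000e+00]])}
side {'vertical_fov': 54.173140899316714, 'cx': 273.69679521874224, 'cy': 204.9640150146127, 'distortion': array([0.02412165, 0.        , 0.        , 0.        , 0.        ]), 'T': array([[-9.83109655e-01,  9.18001822e-02, -1.58329192e-01,
         4.07621466e+02],
       [-1.82004236e-01, -5.81297141e-01,  7.93075086e-01,
         6.44117136e+02],
       [-1.92318696e-02,  8.08496357e-01,  5.88186854e-01,
         5.31057791e+02],
       [ 0.00000000e+00,  0.00000000e+00,  0.00000000e+00,
         1.00000000e+00]])}
```

View pics/top0_big.png

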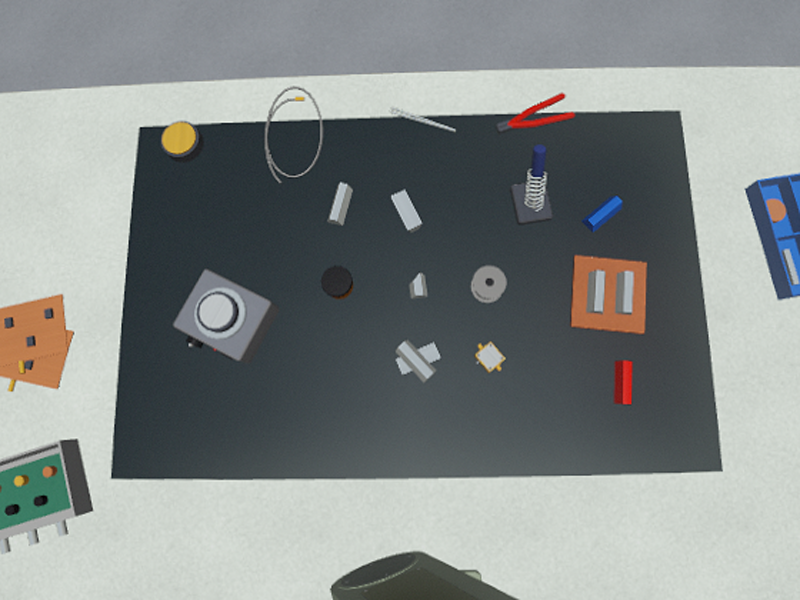

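View pics/side0_big.png

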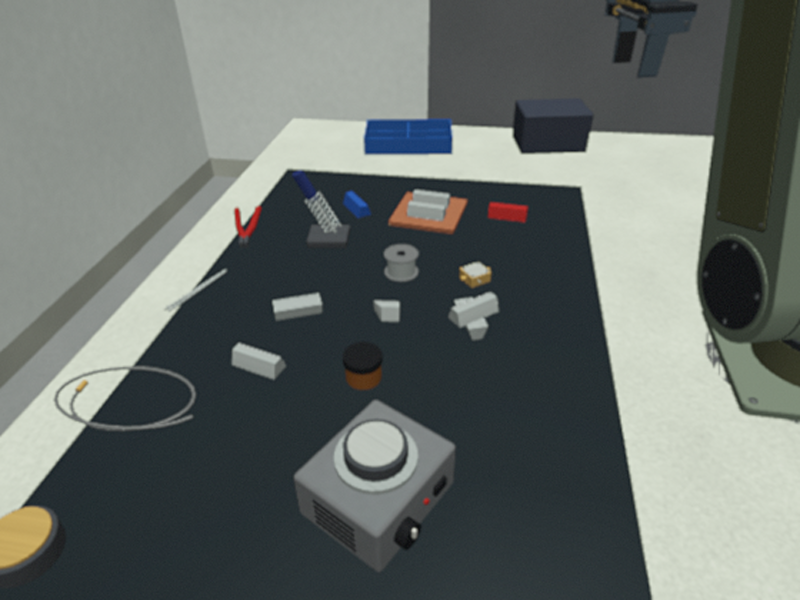

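The top view (800x600) shows: tile (610,295) with two bars, bar_a (340,203), bar_c (406,210), bar_b on bar_d (417,360), stub (418,286), jar (337,281), spool (489,284), module (490,357). The side view shows the same things.

```bash
cat > h.py <<'E'
import numpy as np, cv2
from workcell import state, vision, env
from scipy.spatial.transform import Rotation as R
def K(i): 
    f=210/np.tan(np.radians(i["vertical_fov"]/2)); return np.array([[f,0,i["cx"]],[0,f,i["cy"]],[0,0,1.]])
F=np.diag([1,-1,-1.])
def ray(i,uv):
    p=cv2.undistortPoints(np.array(uv,float).reshape(-1,1,2),K(i),i["distortion"]).reshape(-1,2)
    d=np.c_[p,np.ones(len(p))]@F@i["T"][:3,:3].T
    return i["T"][:3,3],d
def plane(i,uv,z):
    o,d=ray(i,uv); return o+d*((z-o[2])/d[:,2])[:,None]
def proj(i,P):
    c=(np.asarray(P,float).reshape(-1,3)-i["T"][:3,3])@i["T"][:3,:3]@F
    return cv2.projectPoints(c.reshape(-1,1,3),np.zeros(3),np.zeros(3),K(i),np.array(i["distortion"]))[0].reshape(-1,2)
def tri(obs):
    A=np.zeros((3,3));b=np.zeros(3)
    for i,uv in obs:
        o,d=ray(i,[uv]);d=d[0]/np.linalg.norm(d[0]);M=np.eye(3)-np.outer(d,d);A+=M;b+=M@o
    return np.linalg.solve(A,b)
E
python3 - <<'E'
from h import *
t=vision.camera_info("top");s=vision.camera_info("side")
k=.7
T={'a':(342,198),'c':(406,209),'b':(415,361),'tile':(610,293),'p/q L':(596,290),'p/q R':(625,291),'jar':(336,280),'spool':(489,283),'module':(490,356),'stub':(418,285),'red':(624,382)}
S={'a':(256,356),'c':(297,300),'b':(474,305),'tile':(430,212),'jar':(362,357),'spool':(401,253)}
for n,z in zip(T,(22,22,44,10,32,32,40,36,19,22,22)):
    print(n,plane(t,[np.array(T[n])*k],z)[0].round(), tri([(t,np.array(T[n])*k),(s,np.array(S[n])*k)]).round() if n in S else '')
w=vision.camera_info("wrist");st=state();print(w)
Rt=R.from_euler('xyz',st['ee_rot'],degrees=True).as_matrix()
print('cam in tool',Rt.T@(w['T'][:3,3]-st['ee_pos']),'\n',(Rt.T@w['T'][:3,:3]).round(3))
E
```

```text
a [698. 108.  22.] [700. 109.  11.]
c [675.   0.  22.] [675.   0.  25.]
b [419. -10.  44.] [421. -10.  38.]
tile [ 527. -332.   10.] [ 526. -334.    3.]
p/q L [ 528. -302.   32.] 
p/q R [ 525. -349.   32.] 
jar [552. 115.  40.] [553. 115.  35.]
spool [ 542. -131.   36.] [ 543. -131.   36.]
module [ 427. -129.   19.] 
stub [545. -17.  22.] 
red [ 381. -338.   22.] 
{'vertical_fov': 62.58745485350412, 'cx': 281.71227327076616, 'cy': 208.39315301309182, 'distortion': array([-0.04249558,  0.        ,  0.        ,  0.        ,  0.        ]), 'T': array([[ 3.12139470e-01,  9.08137928e-01,  2.79024111e-01,
         2.59624350e+02],
       [-9.50033208e-01,  2.99120556e-01,  8.92401024e-02,
        -5.19670389e+02],
       [-2.41952538e-03, -2.92937529e-01,  9.56128522e-01,
         3.83568631e+02],
       [ 0.00000000e+00,  0.00000000e+00,  0.00000000e+00,
         1.00000000e+00]])}
cam in tool [ 8.48060027e+01 -1.24291509e-01 -1.70354474e+02] 
 [[ 0.001  0.956  0.293]
 [ 1.    -0.001  0.001]
 [ 0.001  0.293 -0.956]]
```

>>> servo_tool(
  rows=[
    [0.98,-0.2,0.25,-0.4,1],
    [0.98,-0.2,0.25,-0.4,1],
    [0.98,-0.2,0.25,-0.4,1],
    [0.98,-0.2,0.25,-0.4,1],
    [0.98,-0.2,0.25,-0.4,1],
    [0.98,-0.2,0.25,-0.4,1],
  ],
  force=30,
)

```text
time_s: 0.6
ee_pos: [357.2, -442.8, 161.5]
ee_rot: [-179.8, -0.2, 54.7]
force: [-0.1, -0.9, -0.5]
gripper_width: 91.4
gripper_force: 0.0
```

```bash
cat >> h.py <<'E'
def go(x,y,z,yaw,cur=None):
    s=state(); p=np.array(s['ee_pos']) if cur is None else np.array(cur[:3]); r=s['ee_rot'] if cur is None else [180,0,cur[3]]
    M=R.from_euler('xyz',[180,0,r[2]],degrees=True).as_matrix()
    d=M.T@(np.array([x,y,z])-p); t=-((yaw-r[2]+180)%360-180)
    n=max(np.linalg.norm(d)/41.7,abs(t)/7.16)
    print('t %.2f pos'%s['time_s'],s['ee_pos'].round(1),s['ee_rot'].round(2),'w %.1f'%s['gripper_width'],'F',s['force'].round(1)); print('cmd',(d/200).round(4),round(t/90,4),'rows %.1f'%n)
E
python3 -c "
from h import *
go(526,-350,100,90)"
```

```text
t 0.60 pos [ 357.2 -442.8  161.5] [-179.83   -0.24   54.68] w 91.4 F [-0.1 -0.9 -0.5]
cmd [0.8666 0.4203 0.3075] -0.3925 rows 4.9
```

>>> servo_tool(
  rows=[
    [0.87,0.42,0.3,-0.39,1],
    [0.87,0.42,0.3,-0.39,1],
    [0.87,0.42,0.3,-0.39,1],
    [0.87,0.42,0.3,-0.39,1],
    [0.87,0.42,0.3,-0.39,1],
    [0.87,0.42,0.3,-0.39,1],
    [0.87,0.42,0.3,-0.39,1],
    [0.87,0.42,0.3,-0.39,1],
  ],
)

```text
time_s: 1.27
ee_pos: [522.2, -355.8, 103.8]
ee_rot: [-179.9, 0.0, 89.2]
force: [0.2, 0.1, 0.1]
gripper_width: 91.5
gripper_force: 0.0
```

```bash
python3 - <<'E'
from h import *
import pickle
go(526,-350,100,90)
i=vision.camera_info("wrist");im=vision.grab_frame("wrist")
pickle.dump((i,state(),im),open('w1.pkl','wb'))
print(proj(i,[[526,-334,10]]))
cv2.imwrite('pics/w1.png',cv2.resize(im[:,:,::-1],(800,600),interpolation=cv2.INTER_CUBIC))
E
```

```text
t 1.27 pos [ 522.2 -355.8  103.8] [-179.93    0.     89.19] w 91.5 F [0.2 0.1 0.1]
cmd [0.0294 0.0188 0.0188] -0.009 rows 0.2
[[284.67213524 185.64623388]]
```

View pics/w1.png

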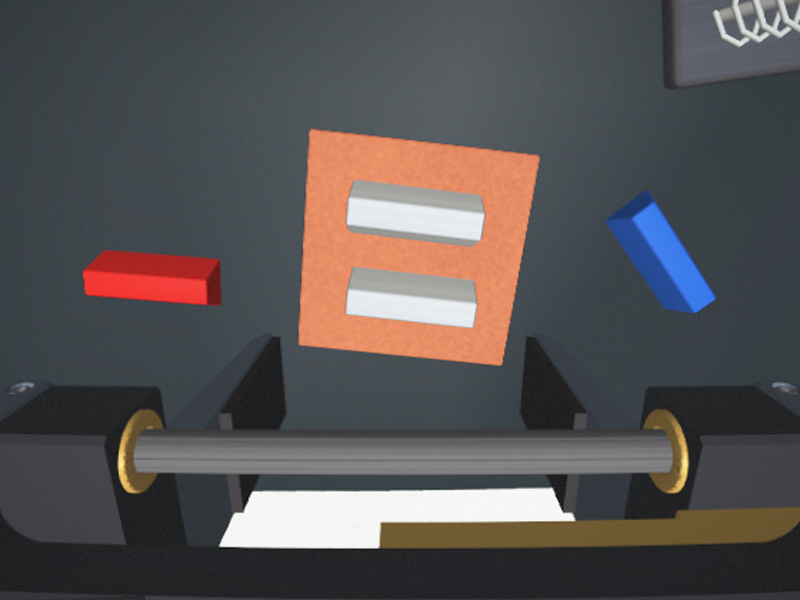

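The wrist view shows the tile (418,245), outer bars with bright top faces around (415,215) and (412,300), and the fingertips at (280,345) and (525,345).

```bash
cat >> h.py <<'E'
def faces(i,im,z,thr,box=None,amin=400,wmax=40):
    """bright grey blobs -> rectangles on plane z"""
    g=im.min(2).astype(np.uint8); sat=im.max(2).astype(int)-im.min(2)
    m=((g>thr)&(sat<25)).astype(np.uint8)
    if box: q=np.zeros_like(m);q[box[1]:box[3],box[0]:box[2]]=1;m*=q
    m=cv2.morphologyEx(m,cv2.MORPH_OPEN,np.ones((3,3)))
    out=[]
    for c in cv2.findContours(m,cv2.RETR_EXTERNAL,cv2.CHAIN_APPROX_NONE)[0]:
        if cv2.contourArea(c)<amin: continue
        P=plane(i,c.reshape(-1,2),z)[:,:2]
        (cx,cy),(w,h),a=cv2.minAreaRect(P.astype(np.float32))
        if w<h: w,h,a=h,w,a+90
        hull=cv2.convexHull(P.astype(np.float32));M=cv2.moments(hull)
        px=.5*(plane(i,[[280,210],[281,210]],z)[1]-plane(i,[[280,210],[281,210]],z)[0]);px=2*np.hypot(*px[:2])
        out.append((M['m10']/M['m00'],M['m01']/M['m00'],(a+90)%180-90,w+px,h+px,c.reshape(-1,2).mean(0).round()))
    return out
def show(o):
    for q in o: print('c %.1f %.1f yaw %.2f size %.1f x %.1f'%q[:5],'px',q[5])
E
python3 - <<'E'
from h import *
import pickle
i,s,im=pickle.load(open('w1.pkl','rb'))
print(im[145:176:2,290].tolist())
print(im[175:236:3,290].min(1).tolist())
for t in (185,200): show(faces(i,im,32,t,(180,80,400,250)))
E
```

```text
[[231, 236, 240], [233, 238, 241], [231, 235, 239], [228, 234, 238], [229, 235, 238], [232, 237, 241], [229, 234, 238], [227, 233, 237], [228, 234, 238], [163, 164, 162], [152, 153, 150], [153, 147, 141], [230, 139, 101], [232, 142, 102], [231, 142, 101], [233, 143, 104]]
[104, 103, 103, 104, 102, 111, 156, 161, 164, 168, 166, 219, 232, 229, 231, 230, 227, 103, 102, 104, 103]
c 527.7 -351.4 yaw -7.46 size 67.1 x 14.6 px [287. 215.]
c 530.1 -305.3 yaw -7.70 size 67.1 x 14.5 px [290. 153.]
c 527.8 -351.5 yaw -7.36 size 66.8 x 14.0 px [287. 215.]
c 530.2 -305.3 yaw -7.60 size 66.9 x 14.0 px [290. 153.]
```

```bash
python3 - <<'E'
from h import *
t=vision.camera_info("top")
print('iron top',plane(t,[np.array((539,150))*.7],125),'base',plane(t,[np.array((532,203))*.7],16),'blue',plane(t,[np.array((603,213))*.7],22))
go(531.8,-305.5,50,82.5)
go(531.8,-305.5,15,82.5)
E
```

```text
iron top [[ 727.40199116 -205.28090556  125.        ]] base [[ 682.67967704 -211.8816244    16.        ]] blue [[ 660.27487699 -327.88275707   22.        ]]
t 1.32 pos [ 521.9 -356.3  104.2] [-1.7997e+02  2.0000e-02  8.9140e+01] w 91.4 F [-0.3  0.  -0.3]
cmd [0.2547 0.0458 0.271 ] 0.0738 rows 1.8
t 1.32 pos [ 521.9 -356.3  104.2] [-1.7997e+02  2.0000e-02  8.9140e+01] w 91.4 F [-0.3  0.  -0.3]
cmd [0.2547 0.0458 0.446 ] 0.0738 rows 2.5
```

```bash
cat >> h.py <<'E'
import json,os
def led(): return json.load(open('cmd.json'))
def Tm(c):
    T=np.eye(4);T[:3,:3]=R.from_euler('xyz',[180,0,c[3]],degrees=True).as_matrix();T[:3,3]=c[:3];return T
def did(sx,sy,sz,t):
    c=led();T=Tm(c);p=T[:3,3]+T[:3,:3]@np.array([sx,sy,sz])*200
    json.dump([*p,c[3]-t*90],open('cmd.json','w'))
def to(x,y,z,yaw): go(x,y,z,yaw,led())
def stat():
    s=state();print('t %.2f'%s['time_s'],'led',np.round(led(),1),'meas-led',(s['ee_pos']-np.array(led()[:3])).round(2),round(s['ee_rot'][2]-led()[3],2),'w %.1f'%s['gripper_width'],'Fg %.1f'%s['gripper_force'],'F',s['force'].round(1))
C=np.load('cam.npy') if os.path.exists('cam.npy') else None
def wcam():
    i=dict(vision.camera_info("wrist"));i['T']=Tm(led())@C;im=vision.grab_frame("wrist");return i,im
def save(im,n,box=None):
    if box: im=im[box[1]:box[3],box[0]:box[2]]
    k=min(800/im.shape[1],600/im.shape[0]);cv2.imwrite(n,cv2.resize(im[:,:,::-1],None,fx=k,fy=k,interpolation=cv2.INTER_CUBIC))
E
python3 - <<'E'
import json;json.dump([179.132,-546.402,213.976,18.151],open('cmd.json','w'))
import h;from h import *
import pickle
s=state()
def ct(i,s):
    T=np.eye(4);T[:3,:3]=R.from_euler('xyz',s['ee_rot'],degrees=True).as_matrix();T[:3,3]=s['ee_pos'];return np.linalg.inv(T)@i['T']
i0=vision.camera_info("wrist");Ca=ct(i0,s);print(Ca.round(3));np.save('cam.npy',Ca)
did(.98,-.2,.25,-.4);did(.87,.42,.3,-.39);stat()
i,s,im=pickle.load(open('w1.pkl','rb'));print(ct(i,s).round(3)[:3])
i=dict(i);i['T']=Tm(led())@Ca
show(faces(i,im,32,195,(180,80,400,250)))
E
```

```text
[[ 1.00000e-03  9.56000e-01  2.92000e-01  8.39080e+01]
 [ 1.00000e+00 -1.00000e-03  0.00000e+00  1.41000e+00]
 [ 0.00000e+00  2.92000e-01 -9.56000e-01 -1.70363e+02]
 [ 0.00000e+00  0.00000e+00  0.00000e+00  1.00000e+00]]
t 1.32 led [ 522.9 -355.5  104.    89.3] meas-led [-1.03 -0.8   0.22] -0.11 w 91.4 Fg 0.0 F [-0.3  0.  -0.3]
[[ 1.00000e-03  9.56000e-01  2.92000e-01  8.43160e+01]
 [ 1.00000e+00 -2.00000e-03  1.00000e-03  1.71700e+00]
 [ 1.00000e-03  2.92000e-01 -9.56000e-01 -1.69943e+02]]
c 528.6 -351.2 yaw -7.20 size 66.9 x 14.3 px [287. 215.]
c 531.0 -305.0 yaw -7.59 size 66.9 x 14.2 px [290. 153.]
```

```bash
python3 - <<'E'
from h import *
import pickle
a=np.radians(17.0);C=np.array([[0,np.cos(a),np.sin(a),84],[1,0,0,0],[0,np.sin(a),-np.cos(a),-170.2],[0,0,0,1]])
np.save('cam.npy',C)
i,s,im=pickle.load(open('w1.pkl','rb'))
i=dict(i);i['T']=Tm(led())@C
f=faces(i,im,32,195,(180,80,400,250));show(f)
q,p=f;y=np.radians((p[2]+q[2])/2);u=np.array([np.cos(y),np.sin(y)]);v=np.array([-u[1],u[0]])
q,p=np.array(q[:2]),np.array(p[:2]);print(np.degrees(y),u@p,u@q,v@p,v@q)
um=(u@p+u@q)/2;P=u*um+v*(v@p);Q=u*um+v*(v@q);print(P,Q)
Y=90+np.degrees(y);to(*P,50,Y);to(*P,15,Y);to(*Q,15,Y)
E
```

```text
c 527.3 -351.1 yaw -7.25 size 66.9 x 14.3 px [287. 215.]
c 529.7 -304.9 yaw -7.63 size 66.9 x 14.2 px [290. 153.]
-7.439598083496094 564.6754672993162 568.2787015466716 -233.7483750846659 -279.91261898339815
[ 531.44247472 -305.1286386 ] [ 525.46508565 -350.90426786]
t 1.32 pos [ 521.9 -356.3  104.2] [-1.7997e+02  2.0000e-02  8.9140e+01] w 91.4 F [-0.3  0.  -0.3]
cmd [0.2523 0.0394 0.2699] 0.0743 rows 1.8
t 1.32 pos [ 521.9 -356.3  104.2] [-1.7997e+02  2.0000e-02  8.9140e+01] w 91.4 F [-0.3  0.  -0.3]
cmd [0.2523 0.0394 0.4449] 0.0743 rows 2.5
t 1.32 pos [ 521.9 -356.3  104.2] [-1.7997e+02  2.0000e-02  8.9140e+01] w 91.4 F [-0.3  0.  -0.3]
cmd [0.0231 0.0125 0.4449] 0.0743 rows 2.1
```

>>> servo_tool(
  rows=[
    [0.252,0.04,0.27,0.074,1],
    [0.252,0.04,0.27,0.074,1],
    [0.252,0.04,0.27,0.074,1],
    [0.252,0.04,0.27,0.074,1],
    [0.252,0.04,0.4,0.074,1],
    [0.252,0.04,0.445,0.074,1],
    [0.252,0.04,0.445,0.074,1],
    [0.252,0.04,0.445,0.074,0.7],
    [0.252,0.04,0.445,0.074,0.7],
    [0.252,0.04,0.445,0.074,0.7],
    [0.252,0.04,0.445,0.074,0.7],
    [0.252,0.04,0.445,0.074,0.7],
    [0.252,0.04,0.445,0.074,0.7],
  ],
  force=10,
)

```text
time_s: 2.4
ee_pos: [531.4, -305.6, 16.0]
ee_rot: [180.0, 0.1, 82.6]
force: [-2.4, -0.2, 4.9]
gripper_width: 67.8
gripper_force: 10.0
```

```bash
python3 - <<'E'
from h import *
did(.252,.04,.445,.074);stat()
i,im=wcam();save(im,'pics/w2.png')
show(faces(i,im,32,185,(100,200,460,350),amin=200))
E
```

```text
t 2.40 led [ 531.6 -305.2   15.    82.6] meas-led [-0.12 -0.4   0.99] 0.02 w 67.8 Fg 10.0 F [-2.4 -0.2  4.9]
c 527.9 -341.1 yaw -7.42 size 66.2 x 11.4 px [284. 341.]
c 532.7 -296.9 yaw -7.41 size 66.7 x 28.0 px [282. 264.]
```

View pics/w2.png

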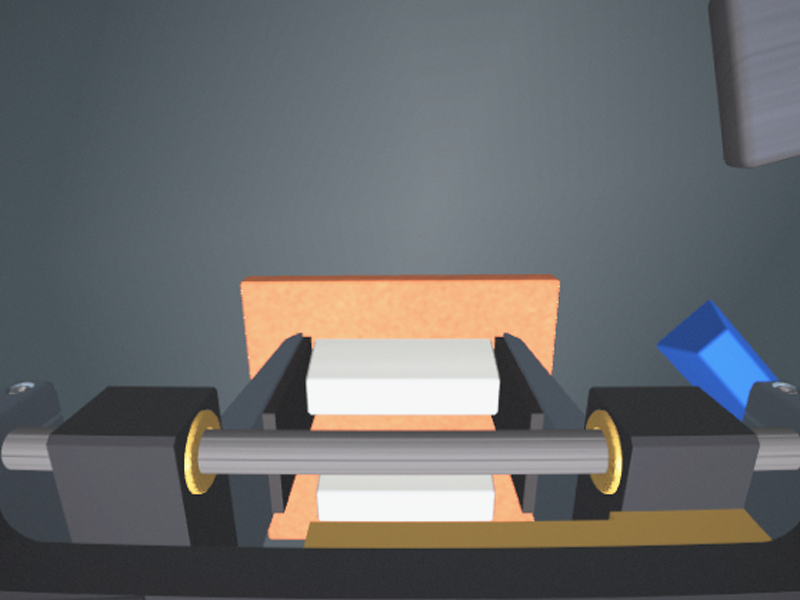

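The view shows bar_p pinched between the pads: top face from (307,378) to (498,413), centred, with bar_q behind it at (405,497).

>>> servo_tool(
  rows=[
    [0,0,0,0,1],
    [0,0,0,0,1],
    [0,0,0,0,1],
    [0,0,0,0,1],
    [-0.1,0,0,0,1],
    [-0.231,0,0,0,1],
    [-0.231,0,0,0,1],
    [-0.231,0,0,0,0.7],
    [-0.231,0,0,0,0.7],
    [-0.231,0,0,0,0.7],
    [-0.231,0,0,0,0.7],
    [-0.231,0,0,0,0.7],
    [-0.231,0,0,0,0.7],
  ],
)

```text
time_s: 3.53
ee_pos: [525.7, -350.3, 14.9]
ee_rot: [-180.0, -0.0, 82.6]
force: [1.2, 0.7, -1.1]
gripper_width: 68.1
gripper_force: 10.0
```

```bash
python3 - <<'E'
from h import *
i=dict(vision.camera_info('wrist'));i['T']=Tm(led())@C
print('p top in tool',(np.c_[plane(i,[[281.8,276.9]],32),1]@np.linalg.inv(Tm(led())).T).round(2))
did(-.231,0,0,0);stat()
i,im=wcam();cv2.imwrite('w3.png',im[:,:,::-1])
print(im[225:310:2,282].min(1).tolist())
E
```

```text
p top in tool [[  1.75   0.04 -17.02   1.  ]]
t 3.53 led [ 525.6 -351.    15.    82.6] meas-led [ 0.14  0.74 -0.1 ] 0.03 w 68.1 Fg 10.0 F [ 1.2  0.7 -1.1]
[119, 121, 122, 118, 120, 122, 122, 119, 173, 186, 186, 188, 187, 188, 190, 193, 195, 198, 197, 197, 195, 195, 216, 239, 245, 245, 244, 244, 244, 244, 245, 244, 243, 243, 239, 121, 121, 123, 86, 74, 83, 113, 110]
```

```bash
python3 - <<'E'
from h import *
a=cv2.resize(cv2.imread('pics/w2.png'),(560,420),interpolation=cv2.INTER_AREA);b=cv2.imread('w3.png')
def edges(im):
    r=im[225:310,270:294].min(2).mean(1);g=np.gradient(r);k=[j for j in range(2,83) if abs(g[j])>8 and abs(g[j])==max(abs(g[j-2:j+3]))];return [(225+j,round(g[j])) for j in k]
print(edges(a),edges(b))
i=dict(vision.camera_info('wrist'));i['T']=Tm(led())@C
f=lambda v,z:(np.linalg.inv(Tm(led()))@np.r_[plane(i,[[282,v]],z)[0],1]).round(2)[0]
for v in (264,269,289,294):print(v,f(v,32))
E
```

```text
[(237, 30), (265, 10), (290, -51), (301, -21), (306, 17)] [(241, 29), (269, 16), (294, -59), (301, -21), (306, 16)]
264 8.78
269 6.08
289 -5.02
294 -7.86
```

>>> servo_tool(
  rows=[
    [0,0,0,0,1],
    [0,0,0,0,1],
    [0,0,0,0,1],
    [0,0,0,0,1],
    [0,0,-0.15,0,1],
    [0.025,0,-0.3,0,1],
    [0.025,0,-0.3,0,1],
    [0.025,0,-0.3,0,1],
    [0.025,0,-0.3,0,1],
  ],
)

```text
time_s: 4.33
ee_pos: [525.9, -345.9, 74.7]
ee_rot: [-180.0, -0.0, 82.6]
force: [-0.2, 0.5, 0.7]
gripper_width: 91.2
gripper_force: 0.0
```

```bash
python3 - <<'E'
from h import *
did(.025,0,-.3,0);stat()
i,im=wcam();cv2.imwrite('w4.png',im[:,:,::-1]);stat()
for t in (185,200):
  f=faces(i,im,32,t,(150,80,420,290));show(f)
q,p=[np.array(k[:2]) for k in f[:2]];y=np.radians(led()[3]-90);u=np.array([np.cos(y),np.sin(y)]);v=np.array([-u[1],u[0]])
print(u@p,u@q,v@p-v@q)
E
```

```text
t 4.33 led [ 526.3 -346.1   75.    82.6] meas-led [-0.4   0.13 -0.25] -0.0 w 91.2 Fg 0.0 F [-0.2  0.5  0.7]
t 4.38 led [ 526.3 -346.1   75.    82.6] meas-led [-0.8   0.38 -0.99] -0.01 w 91.2 Fg 0.0 F [ 0.1 -0.8 -0.1]
c 526.7 -345.4 yaw -7.41 size 67.5 x 27.5 px [282. 234.]
c 532.3 -301.6 yaw -7.41 size 67.5 x 24.6 px [282. 168.]
c 526.8 -345.5 yaw -7.41 size 67.5 x 27.5 px [282. 234.]
c 532.4 -301.1 yaw -7.40 size 67.5 x 23.3 px [283. 167.]
566.7662118689874 566.916442001427 44.82314820035481
```

```bash
cat >> h.py <<'E'
def edges(im,r0,r1,c0=265,c1=300,th=8):
    r=im[r0:r1,c0:c1].min(2).mean(1);g=np.gradient(r);out=[]
    for j in range(2,len(g)-2):
        if abs(g[j])>th and abs(g[j])==max(abs(g[j-2:j+3])):
            w=abs(g[j-1:j+2]);out.append((round(r0+j+(w[2]-w[0])/w.sum(),2),round(g[j])))
    return out
def tx(i,v,z,u=282):
    return (np.linalg.inv(Tm(led()))@np.r_[plane(i,[[u,v]],z)[0],1])[0].round(2)
E
python3 - <<'E'
from h import *
im=cv2.imread('w4.png');i=dict(vision.camera_info('wrist'));i['T']=Tm(led())@C
for v,g in edges(im,100,300):print(v,g,'z10 %.2f z32 %.2f'%(tx(i,v,10),tx(i,v,32)))
E
```

```text
114.3 13 z10 76.94 z32 77.60
147.97 34 z10 54.85 z32 57.57
163.28 13 z10 44.41 z32 48.12
185.16 -28 z10 29.05 z32 34.19
188.36 -30 z10 26.75 z32 32.11
214.35 36 z10 7.64 z32 14.78
233.86 14 z10 -7.30 z32 1.24
253.31 -57 z10 -22.75 z32 -12.76
276.07 -19 z10 -41.58 z32 -29.83
```

```bash
python3 - <<'E'
from h import *
to(560,-160,110,105)
c=[560,-160,110,105]
go(685,-15,75,123,c)
E
```

```text
t 4.38 pos [ 525.5 -345.7   74. ] [-1.799e+02 -5.000e-02  8.259e+01] w 91.2 F [ 0.1 -0.8 -0.1]
cmd [ 0.9443  0.0474 -0.1751] -0.249 rows 4.6
t 4.38 pos [ 525.5 -345.7   74. ] [-1.799e+02 -5.000e-02  8.259e+01] w 91.2 F [ 0.1 -0.8 -0.1]
cmd [0.5385 0.7913 0.175 ] -0.2 rows 4.7
```

>>> servo_tool(
  rows=[
    [0.945,0.047,-0.175,-0.25,1],
    [0.945,0.047,-0.175,-0.25,1],
    [0.945,0.047,-0.175,-0.25,1],
    [0.945,0.047,-0.175,-0.25,1],
    [0.945,0.047,-0.175,-0.25,1],
  ],
)

```text
time_s: 4.8
ee_pos: [559.5, -156.4, 109.2]
ee_rot: [-179.9, -0.1, 105.2]
force: [-0.9, -0.5, 0.7]
gripper_width: 91.3
gripper_force: 0.0
```

>>> servo_tool(
  rows=[
    [0.54,0.79,0.175,-0.2,1],
    [0.54,0.79,0.175,-0.2,1],
    [0.54,0.79,0.175,-0.2,1],
    [0.54,0.79,0.175,-0.2,1],
    [0.54,0.79,0.175,-0.2,1],
    [0.54,0.79,0.175,-0.2,1],
    [0.54,0.79,0.175,-0.2,1],
  ],
)

```text
time_s: 5.38
ee_pos: [683.7, -13.2, 72.4]
ee_rot: [-179.8, -0.1, 123.2]
force: [-0.4, -0.3, -0.7]
gripper_width: 91.3
gripper_force: 0.0
```

```bash
python3 - <<'E'
from h import *
did(.945,.047,-.175,-.25);did(.54,.79,.175,-.2);stat()
i,im=wcam();save(im,'pics/w5.png');cv2.imwrite('w5.png',im[:,:,::-1])
show(faces(i,im,22,160,(0,0,560,290)))
E
```

```text
t 5.38 led [684.4 -14.4  75.  123.1] meas-led [-0.63  1.26 -2.61] 0.14 w 91.3 Fg 0.0 F [-0.4 -0.3 -0.7]
c 537.9 -131.7 yaw 37.09 size 45.7 x 33.0 px [ 23. 253.]
c 853.0 73.7 yaw -42.89 size 39.5 x 33.7 px [544. 252.]
c 554.4 -107.2 yaw -10.50 size 50.4 x 28.9 px [ 60. 235.]
c 677.0 1.0 yaw 24.64 size 68.8 x 28.5 px [284. 206.]
c 547.6 -11.2 yaw 5.84 size 38.9 x 26.4 px [104. 116.]
c 693.2 110.8 yaw -14.89 size 69.1 x 27.0 px [405.  75.]
c 762.5 168.5 yaw -45.25 size 72.7 x 16.3 px [545.  62.]
```

View pics/w5.png

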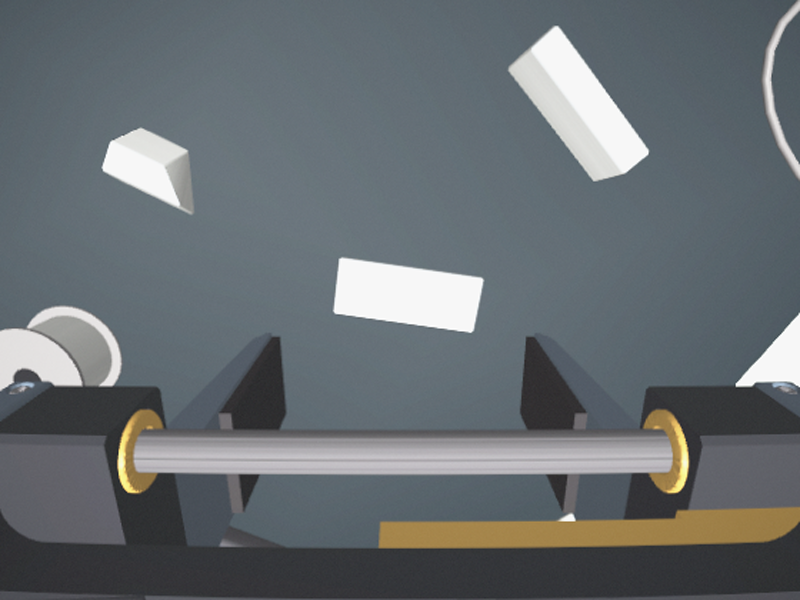

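bar_c at (408,295) is upside down with its wide face visible; bar_a is at (580,105), the stub at (150,170), and the spool at lower left.

```bash
python3 - <<'E'
from h import *
stat()
to(676.6,1.2,40,114.64);to(676.6,1.2,4,114.64)
E
```

```text
t 5.43 led [684.4 -14.4  75.  123.1] meas-led [-1.08  0.08 -1.87] 0.06 w 91.6 Fg 0.0 F [-0.4  0.4  0.8]
t 5.43 pos [683.3 -14.4  73.1] [-1.7981e+02 -9.0000e-02  1.2315e+02] w 91.6 F [-0.4  0.4  0.8]
cmd [0.0867 0.0101 0.1749] 0.0939 rows 1.2
t 5.43 pos [683.3 -14.4  73.1] [-1.7981e+02 -9.0000e-02  1.2315e+02] w 91.6 F [-0.4  0.4  0.8]
cmd [0.0867 0.0101 0.3549] 0.0939 rows 1.8
```

>>> servo_tool(
  rows=[
    [0.087,0.01,0.17,0.094,1],
    [0.087,0.01,0.17,0.094,1],
    [0.087,0.01,0.25,0.094,1],
    [0.087,0.01,0.32,0.094,1],
    [0.087,0.01,0.345,0.094,1],
    [0.087,0.01,0.345,0.094,1],
    [0.087,0.01,0.345,0.094,0.68],
    [0.087,0.01,0.345,0.094,0.68],
    [0.087,0.01,0.345,0.094,0.68],
    [0.087,0.01,0.345,0.094,0.68],
    [0.087,0.01,0.345,0.094,0.68],
    [0.087,0.01,0.345,0.094,0.68],
  ],
  force=35,
)

```text
time_s: 6.43
ee_pos: [677.0, 1.1, 6.9]
ee_rot: [179.9, 0.1, 114.6]
force: [-0.2, -0.4, 5.0]
gripper_width: 67.5
gripper_force: 35.0
```

```bash
python3 - <<'E'
from h import *
did(.087,.01,.345,.094);stat()
i,im=wcam();cv2.imwrite('w6.png',im[:,:,::-1]);stat()
for v,g in edges(im,200,300):print(v,g,'z0 %.2f z22 %.2f'%(tx(i,v,0),tx(i,v,22)))
print('lift',led());z=led()
to(600,-130,100,90);go(528.56,-328.74,75,82.59,[600,-130,100,90])
E
```

```text
t 6.43 led [676.6   1.2   6.  114.6] meas-led [ 0.49 -0.18  0.97] 0.01 w 67.5 Fg 35.0 F [-0.2 -0.4  5. ]
t 6.48 led [676.6   1.2   6.  114.6] meas-led [ 0.5  -0.21  0.96] 0.01 w 67.6 Fg 35.0 F [-0.2 -0.9  5.6]
244.65 16 z0 9.24 z22 18.58
249.08 45 z0 6.59 z22 16.25
297.4 -78 z0 -23.90 z22 -10.43
lift [676.5559558737032, 1.2351848389579967, 5.976000000000056, 114.631]
t 6.48 pos [677.1   1.    6.9] [1.7994e+02 6.0000e-02 1.1464e+02] w 67.6 F [-0.2 -0.9  5.6]
cmd [-0.4369 -0.6214 -0.4701] 0.2737 rows 4.3
t 6.48 pos [677.1   1.    6.9] [1.7994e+02 6.0000e-02 1.1464e+02] w 67.6 F [-0.2 -0.9  5.6]
cmd [-0.9937 -0.3572  0.125 ] 0.0823 rows 5.1
```

>>> servo_tool(
  rows=[
    [0,0,-0.1,0,0.68],
    [0,0,-0.25,0,0.68],
    [-0.12,-0.15,-0.4,0.06,0.68],
    [-0.25,-0.3,-0.47,0.13,0.68],
    [-0.38,-0.45,-0.47,0.2,0.68],
    [-0.5,-0.6,-0.47,0.27,0.68],
  ],
)

```text
time_s: 6.98
ee_pos: [609.9, -139.3, 101.1]
ee_rot: [179.8, 0.0, 90.1]
force: [0.1, 0.2, -2.5]
gripper_width: 67.2
gripper_force: 35.0
```

```bash
python3 - <<'E'
from h import *
did(-.5,-.6,-.47,.27);stat()
to(528.2,-331.7,62,82.59)
E
```

```text
t 6.98 led [ 609.2 -139.7  100.    90.3] meas-led [0.74 0.38 1.11] -0.21 w 67.2 Fg 35.0 F [ 0.1  0.2 -2.5]
t 6.98 pos [ 609.9 -139.3  101.1] [1.7985e+02 4.0000e-02 9.0120e+01] w 67.2 F [ 0.1  0.2 -2.5]
cmd [-0.9578 -0.4103  0.1899] 0.086 rows 5.1
```

>>> servo_tool(
  rows=[
    [-0.18,-0.08,0,0.02,0.68],
    [-0.36,-0.16,0,0.05,0.68],
    [-0.54,-0.24,0,0.086,0.68],
    [-0.72,-0.32,0.05,0.086,0.68],
    [-0.9,-0.39,0.13,0.086,0.68],
    [-0.958,-0.41,0.19,0.086,0.68],
    [-0.958,-0.41,0.19,0.086,0.68],
    [-0.958,-0.41,0.19,0.086,0.68],
    [-0.958,-0.41,0.19,0.086,0.68],
  ],
)

```text
time_s: 7.73
ee_pos: [529.5, -329.3, 61.9]
ee_rot: [-180.0, -0.0, 82.6]
force: [-0.6, 0.9, -2.1]
gripper_width: 67.8
gripper_force: 35.0
```

```bash
python3 - <<'E'
from h import *
did(-.958,-.41,.19,.086);stat()
i,im=wcam();save(im,'pics/w7.png',(140,130,420,340));cv2.imwrite('w7.png',im[:,:,::-1]);stat()
zb=led()[2]-6+22;print('bar top z',zb)
for v,g in edges(im,100,320):print(v,g,'z10 %.2f z32 %.2f zb %.2f'%(tx(i,v,10),tx(i,v,32),tx(i,v,zb)))
E
```

```text
t 7.73 led [ 528.3 -331.7   62.    82.6] meas-led [ 1.24  2.48 -0.1 ] 0.04 w 67.8 Fg 35.0 F [-0.6  0.9 -2.1]
t 7.78 led [ 528.3 -331.7   62.    82.6] meas-led [1.64 2.6  0.37] 0.08 w 67.9 Fg 35.0 F [ 0.6 -0.  -2.4]
bar top z 77.97600000000003
142.13 29 z10 60.16 z32 62.52 zb 67.45
176.7 32 z10 37.76 z32 42.34 zb 51.91
194.93 14 z10 25.43 z32 31.23 zb 43.35
217.25 -56 z10 9.80 z32 17.14 zb 32.50
245.19 -34 z10 -10.69 z32 -1.31 zb 18.28
248.9 48 z10 -13.49 z32 -3.83 zb 16.34
297.47 -59 z10 -52.14 z32 -38.66 zb -10.49
300.74 -23 z10 -54.88 z32 -41.13 zb -12.39
306.08 18 z10 -59.40 z32 -45.20 zb -15.53
```

View pics/w7.png

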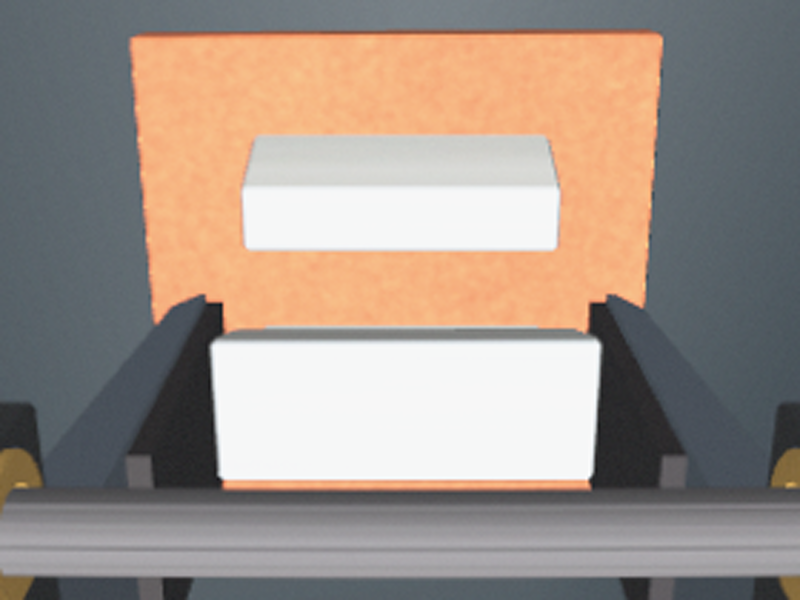

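The view shows bar_c held above, with its wide face from (212,340) to (592,480). bar_p is behind it, (243,185) to (558,250), and bar_c sits about 1 mm too far right.

>>> servo_tool(
  rows=[
    [-0.005,-0.006,0,0,0.68],
    [-0.005,-0.006,0.05,0,0.68],
    [-0.005,-0.006,0.1,0,0.68],
    [-0.005,-0.006,0.15,0,0.68],
    [-0.005,-0.006,0.17,0,0.68],
    [-0.005,-0.006,0.17,0,0.68],
    [-0.005,-0.006,0.17,0,0.68],
  ],
)

```text
time_s: 8.37
ee_pos: [527.3, -330.9, 27.2]
ee_rot: [-179.9, -0.0, 82.6]
force: [0.9, -0.3, -3.8]
gripper_width: 67.8
gripper_force: 35.0
```

```bash
python3 - <<'E'
from h import *
c=led();c[0]+=1.4;c[1]+=2.5;c[2]+=.1;json.dump(c,open('cmd.json','w'))
did(-.005,-.006,.17,0);stat()
i,im=wcam();save(im,'pics/w8.png',(170,190,395,320));cv2.imwrite('w8.png',im[:,:,::-1]);stat()
for v,g in edges(im,100,320):print(v,g,'z10 %.2f z32 %.2f z38 %.2f z44 %.2f'%(tx(i,v,10),tx(i,v,32),tx(i,v,38),tx(i,v,44)))
E
```

```text
t 8.37 led [ 528.3 -330.1   28.1   82.6] meas-led [-1.08 -0.83 -0.92] 0.01 w 67.8 Fg 35.0 F [ 0.9 -0.3 -3.8]
t 8.42 led [ 528.3 -330.1   28.1   82.6] meas-led [-1.07 -0.94 -0.6 ] 0.0 w 68.0 Fg 35.0 F [-0.5  0.4 -3.7]
145.32 23 z10 62.09 z32 64.65 z38 65.34 z44 66.04
186.13 30 z10 39.45 z32 44.66 z38 46.08 z44 47.50
208.92 18 z10 26.12 z32 32.89 z38 34.73 z44 36.58
234.84 -53 z10 10.30 z32 18.91 z38 21.26 z44 23.61
249.02 48 z10 1.31 z32 10.97 z38 13.61 z44 16.24
297.04 -10 z10 -31.06 z32 -17.62 z38 -13.95 z44 -10.28
300.89 -81 z10 -33.80 z32 -20.03 z38 -16.28 z44 -12.52
306.08 16 z10 -37.52 z32 -23.32 z38 -19.45 z44 -15.58
```

View pics/w8.png

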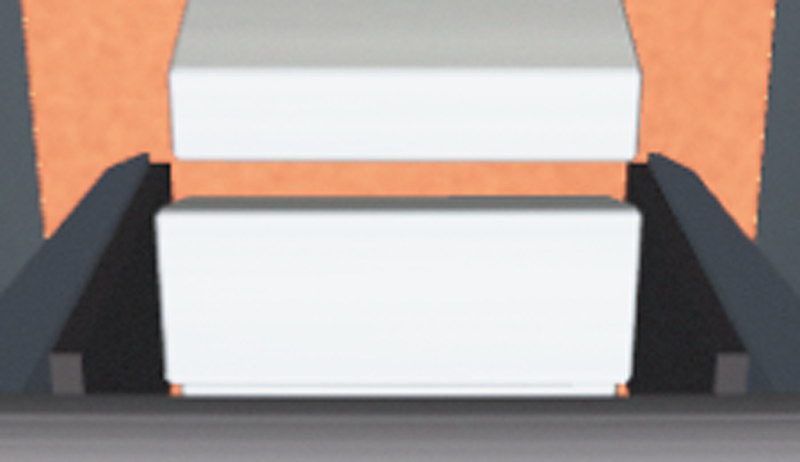

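bar_c is now close above the gap: its face runs (157,210) to (632,383), and bar_p's top face runs (170,68) to (636,158). It is centred across the gap and about 0.9 mm to the left along the bars.

>>> servo_tool(
  rows=[
    [0.001,0.0045,0,0,0.68],
    [0.001,0.0045,0.02,0,0.68],
    [0.001,0.0045,0.035,0,0.68],
    [0.001,0.0045,0.045,0,0.68],
    [0.001,0.0045,0.045,0,0.68],
    [0.001,0.0045,0.045,0,0.68],
  ],
)

```text
time_s: 8.92
ee_pos: [528.4, -331.4, 19.1]
ee_rot: [-180.0, 0.0, 82.6]
force: [-1.9, -1.8, 1.3]
gripper_width: 67.7
gripper_force: 35.0
```

```bash
python3 - <<'E'
from h import *
c=led();c[0]-=1.0;c[1]-=.9;c[2]-=.7;json.dump(c,open('cmd.json','w'))
did(.001,.0045,.045,0);stat()
i,im=wcam();cv2.imwrite('w9.png',im[:,:,::-1]);stat()
for v,g in edges(im,180,320):print(v,g,'z10 %.2f z32 %.2f z35 %.2f'%(tx(i,v,10),tx(i,v,32),tx(i,v,35)))
def colr(r):
    l=im[r-1:r+2].min(2).mean(0);b=np.where(l>175)[0];b=b[(b>150)&(b<420)];return b.min(),b.max(),(b.min()+b.max())/2
for r in (212,218,224,230,236,256,264,272,280,290):print(r,colr(r))
E
```

```text
t 8.92 led [ 528.3 -330.9   18.4   82.6] meas-led [ 0.12 -0.48  0.73] 0.01 w 67.7 Fg 35.0 F [-1.9 -1.8  1.3]
t 8.97 led [ 528.3 -330.9   18.4   82.6] meas-led [ 0.14 -0.46  0.74] 0.01 w 67.8 Fg 35.0 F [-2.  -0.8  0.4]
189.02 29 z10 40.17 z32 45.57 z35 46.31
213.03 18 z10 26.77 z32 33.82 z35 34.78
240.15 -57 z10 10.93 z32 19.93 z35 21.16
249.03 48 z10 5.56 z32 15.23 z35 16.54
297.13 -37 z10 -25.19 z32 -11.74 z35 -9.91
300.91 -66 z10 -27.74 z32 -13.98 z35 -12.10
306.1 15 z10 -31.28 z32 -17.07 z35 -15.14
212 (np.int64(214), np.int64(349), np.float64(281.5))
218 (np.int64(212), np.int64(350), np.float64(281.0))
224 (np.int64(213), np.int64(349), np.float64(281.0))
230 (np.int64(213), np.int64(349), np.float64(281.0))
236 (np.int64(214), np.int64(349), np.float64(281.5))
256 (np.int64(215), np.int64(349), np.float64(282.0))
264 (np.int64(215), np.int64(348), np.float64(281.5))
272 (np.int64(216), np.int64(348), np.float64(282.0))
280 (np.int64(216), np.int64(347), np.float64(281.5))
290 (np.int64(217), np.int64(346), np.float64(281.5))
```

>>> servo_tool(
  rows=[
    [0,0,-0.008,0,0.68],
    [0.006,0,-0.008,0,0.68],
    [0.006,0,-0.008,0,0.68],
    [0.006,0,0,0,0.68],
    [0.006,0,0.005,0,0.68],
    [0.006,0,0.005,0,0.68],
  ],
)

```text
time_s: 9.47
ee_pos: [528.6, -329.7, 18.4]
ee_rot: [-180.0, -0.0, 82.6]
force: [-1.5, 1.7, 3.1]
gripper_width: 67.4
gripper_force: 35.0
```

```bash
python3 - <<'E'
from h import *
did(.006,0,.005,0);stat()
i,im=wcam();cv2.imwrite('w10.png',im[:,:,::-1]);stat()
for v,g in edges(im,180,320):print(v,g,'z10 %.2f z32 %.2f z35 %.2f'%(tx(i,v,10),tx(i,v,32),tx(i,v,35)))
E
```

```text
t 9.47 led [ 528.4 -329.7   17.4   82.6] meas-led [ 0.23 -0.02  1.07] 0.0 w 67.4 Fg 35.0 F [-1.5  1.7  3.1]
t 9.52 led [ 528.4 -329.7   17.4   82.6] meas-led [ 0.2  -0.01  1.07] 0.0 w 67.8 Fg 35.0 F [-3.   2.2  2.4]
191.4 27 z10 39.12 z32 44.68 z35 45.44
215.94 18 z10 25.44 z32 32.69 z35 33.68
242.97 -54 z10 9.65 z32 18.86 z35 20.12
249.02 48 z10 6.01 z32 15.67 z35 16.99
297.18 -40 z10 -24.61 z32 -11.16 z35 -9.32
300.92 -61 z10 -27.12 z32 -13.36 z35 -11.48
306.08 15 z10 -30.62 z32 -16.42 z35 -14.48
```

>>> servo_tool(
  rows=[
    [0,0,0.005,0,0.68],
    [0,0,0.01,0,0.68],
    [0,0,0.01,0,0.68],
  ],
)

```text
time_s: 9.77
ee_pos: [528.6, -329.9, 16.9]
ee_rot: [180.0, 0.0, 82.6]
force: [-3.2, 1.2, 7.3]
gripper_width: 68.2
gripper_force: 35.0
```

```bash
python3 - <<'E'
from h import *
did(0,0,.01,0);stat()
i,im=wcam()
for v,g in edges(im,180,299):print(v,g,'z10 %.2f z32 %.2f'%(tx(i,v,10),tx(i,v,32)))
E
```

```text
t 9.77 led [ 528.4 -329.7   15.4   82.6] meas-led [ 0.2  -0.23  1.55] 0.01 w 68.2 Fg 35.0 F [-3.2  1.2  7.3]
191.86 28 z10 39.38 z32 44.97
216.19 17 z10 25.96 z32 33.23
243.8 -54 z10 10.00 z32 19.27
249.03 48 z10 6.88 z32 16.54
```

>>> servo_tool(
  rows=[
    [0,0,-0.005,0,1],
    [0,0,-0.005,0,1],
    [0,0,-0.005,0,1],
    [0,0,-0.005,0,1],
    [0,0,-0.15,0,1],
    [-0.06,0,-0.3,0,1],
    [-0.09,0,-0.3,0,1],
    [-0.09,0,-0.3,0,1],
    [-0.09,0,-0.3,0,1],
  ],
)

```text
time_s: 10.57
ee_pos: [526.0, -347.7, 75.4]
ee_rot: [-180.0, -0.0, 82.6]
force: [0.4, -0.5, -0.3]
gripper_width: 91.6
gripper_force: 0.0
```

```bash
python3 - <<'E'
from h import *
did(-.09,0,-.3,0);stat()
i,im=wcam();cv2.imwrite('w11.png',im[:,:,::-1]);stat();save(im,'pics/w11.png',(170,100,395,270))
for v,g in edges(im,100,300):print(v,g,'z10 %.2f z32 %.2f'%(tx(i,v,10),tx(i,v,32)))
for z,t in((32,150),(32,200)): show(faces(i,im,z,t,(150,80,420,290)))
E
```

```text
t 10.57 led [ 526.1 -347.6   75.4   82.6] meas-led [-0.08 -0.16  0.01] -0.04 w 91.6 Fg 0.0 F [ 0.4 -0.5 -0.3]
t 10.62 led [ 526.1 -347.6   75.4   82.6] meas-led [-0.49  0.38 -0.66] -0.02 w 91.4 Fg 0.0 F [ 0.1  0.7 -0.3]
111.94 9 z10 78.44 z32 78.96
144.62 34 z10 57.05 z32 59.57
159.82 15 z10 46.73 z32 50.21
181.29 -25 z10 31.72 z32 36.60
186.19 38 z10 28.22 z32 33.43
225.45 -23 z10 -0.94 z32 6.99
228.92 15 z10 -3.61 z32 4.57
248.41 -54 z10 -18.97 z32 -9.36
273.88 -16 z10 -39.94 z32 -28.37
c 529.5 -323.0 yaw 82.56 size 69.1 x 67.6 px [278. 195.]
c 527.9 -335.5 yaw -7.41 size 67.4 x 43.3 px [288. 219.]
c 532.3 -301.3 yaw -8.34 size 67.3 x 21.9 px [281. 165.]
```

View pics/w11.png

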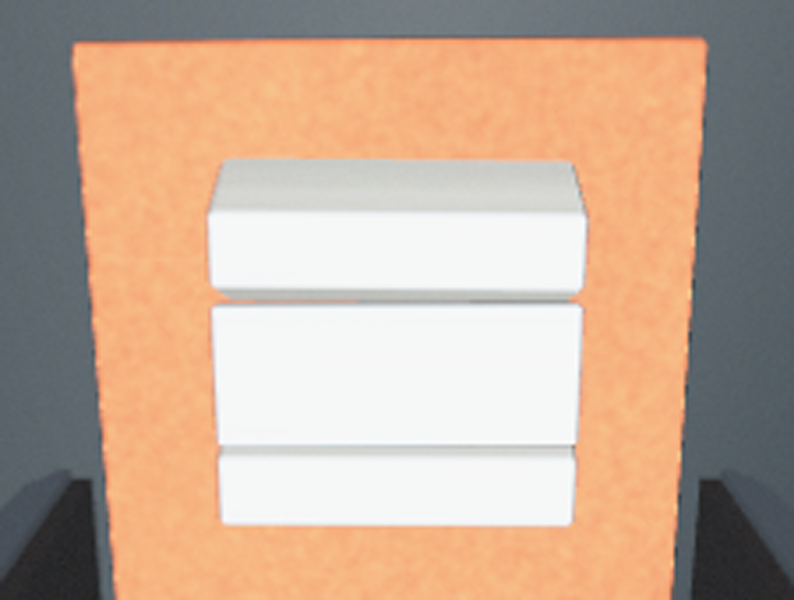

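The bottom course is flush, even and flat: bar_p (400,250), bar_c (398,373) and bar_q (398,488) share a common length and ends.

```bash
python3 - <<'E'
from h import *
to(555,-155,110,70); go(640,10,100,62,[555,-155,110,70]); go(686.5,93,75,62,[640,10,100,62])
E
```

```text
t 10.62 pos [ 525.6 -347.2   74.7] [-1.7989e+02 -7.0000e-02  8.2570e+01] w 91.4 F [ 0.1  0.7 -0.3]
cmd [ 0.9734  0.0192 -0.1731] 0.1399 rows 4.7
t 10.62 pos [ 525.6 -347.2   74.7] [-1.7989e+02 -7.0000e-02  8.2570e+01] w 91.4 F [ 0.1  0.7 -0.3]
cmd [0.9206 0.1172 0.05  ] 0.0889 rows 4.5
t 10.62 pos [ 525.6 -347.2   74.7] [-1.7989e+02 -7.0000e-02  8.2570e+01] w 91.4 F [ 0.1  0.7 -0.3]
cmd [0.4756 0.0105 0.125 ] 0.0 rows 2.4
```

>>> servo_tool(
  rows=[
    [0.973,0.02,-0.173,0.14,1],
    [0.973,0.02,-0.173,0.14,1],
    [0.973,0.02,-0.173,0.14,1],
    [0.973,0.02,-0.173,0.14,1],
    [0.973,0.02,-0.173,0.14,1],
    [0.973,0.02,-0.173,0.14,1],
  ],
)

```text
time_s: 11.12
ee_pos: [555.5, -149.6, 110.3]
ee_rot: [-179.9, -0.1, 70.3]
force: [0.4, 0.7, 0.3]
gripper_width: 91.1
gripper_force: 0.0
```

>>> servo_tool(
  rows=[
    [0.92,0.117,0.05,0.09,1],
    [0.92,0.117,0.05,0.09,1],
    [0.92,0.117,0.05,0.09,1],
    [0.92,0.117,0.05,0.09,1],
    [0.92,0.117,0.05,0.09,1],
    [0.92,0.117,0.05,0.09,1],
  ],
)

```text
time_s: 11.62
ee_pos: [641.4, 13.8, 98.3]
ee_rot: [-179.9, -0.0, 62.2]
force: [-0.0, -0.9, 0.1]
gripper_width: 91.2
gripper_force: 0.0
```

>>> servo_tool(
  rows=[
    [0.475,0.01,0.125,0,1],
    [0.475,0.01,0.125,0,1],
    [0.475,0.01,0.125,0,1],
    [0.475,0.01,0.125,0,1],
    [0.475,0.01,0.125,0,1],
    [0.475,0.01,0.125,0,1],
  ],
)

```text
time_s: 12.12
ee_pos: [686.0, 90.6, 75.2]
ee_rot: [-179.9, 0.1, 61.8]
force: [0.1, -0.2, 0.6]
gripper_width: 90.7
gripper_force: 0.0
```

```bash
python3 - <<'E'
from h import *
did(.973,.02,-.173,.14);did(.92,.117,.05,.09);did(.475,.01,.125,0);stat()
i,im=wcam();cv2.imwrite('w12.png',im[:,:,::-1]);stat()
for t in (170,200,215,225): print(t);show(faces(i,im,22,t,(130,60,430,290)))
E
```

```text
t 12.12 led [686.6  92.6  75.   61.9] meas-led [-0.64 -2.03  0.18] -0.05 w 90.7 Fg 0.0 F [ 0.1 -0.2  0.6]
t 12.17 led [686.6  92.6  75.   61.9] meas-led [-0.46 -2.17  0.62] -0.08 w 91.2 Fg 0.0 F [0.5 0.2 0.2]
170
c 695.8 119.3 yaw -14.84 size 66.5 x 13.5 px [275. 191.]
200
215
225
```

>>> servo_tool(
  rows=[
    [0.139,-0.022,0.1,-0.147,1],
    [0.139,-0.022,0.2,-0.147,1],
    [0.139,-0.022,0.28,-0.147,1],
    [0.139,-0.022,0.33,-0.147,1],
    [0.139,-0.022,0.345,-0.147,1],
    [0.139,-0.022,0.345,-0.147,1],
    [0.139,-0.022,0.345,-0.147,1],
    [0.139,-0.022,0.345,-0.147,0.68],
    [0.139,-0.022,0.345,-0.147,0.68],
    [0.139,-0.022,0.345,-0.147,0.68],
    [0.139,-0.022,0.345,-0.147,0.68],
    [0.139,-0.022,0.345,-0.147,0.68],
    [0.139,-0.022,0.345,-0.147,0.68],
  ],
)

```text
time_s: 13.25
ee_pos: [696.2, 119.0, 7.2]
ee_rot: [180.0, -0.0, 75.1]
force: [-1.7, 0.4, 3.2]
gripper_width: 67.4
gripper_force: 35.0
```

```bash
python3 - <<'E'
from h import *
did(.139,-.022,.345,-.147);stat()
i,im=wcam();cv2.imwrite('w13.png',im[:,:,::-1])
for v,g in edges(im,200,299):print(v,g,'z0 %.2f z22 %.2f'%(tx(i,v,0),tx(i,v,22)))
c=led();T=Tm(c);p=T[:3,3]+T[:3,:3]@np.array([-110,-80,-80.]);q=list(p)+[50];print(q)
to(600,0,95,50); go(550,-170,95,20,[600,0,95,50]); 
E
```

```text
t 13.25 led [695.8 119.2   6.   75.1] meas-led [ 0.31 -0.19  1.19] 0.0 w 67.4 Fg 35.0 F [-1.7  0.4  3.2]
240.07 57 z0 11.96 z22 20.95
293.38 -71 z0 -21.25 z22 -8.11
[np.float64(590.2771747588167), np.float64(33.46020526844546), np.float64(85.97600000000001), 50]
t 13.30 pos [696.1 119.1   7.2] [179.98  -0.    75.12] w 67.4 F [-1.5 -0.   4. ]
cmd [-0.6992 -0.3101 -0.4451] 0.2791 rows 4.2
t 13.30 pos [696.1 119.1   7.2] [179.98  -0.    75.12] w 67.4 F [-1.5 -0.   4. ]
cmd [-0.8118  0.3549  0.    ] 0.3333 rows 4.2
```

>>> servo_tool(
  rows=[
    [0,0,-0.12,0,0.68],
    [0,0,-0.28,0.03,0.68],
    [-0.13,-0.06,-0.4,0.08,0.68],
    [-0.3,-0.13,-0.445,0.14,0.68],
    [-0.48,-0.21,-0.445,0.21,0.68],
    [-0.64,-0.28,-0.445,0.27,0.68],
    [-0.7,-0.31,-0.445,0.28,0.68],
  ],
)

```text
time_s: 13.88
ee_pos: [596.4, -3.5, 95.0]
ee_rot: [-179.9, 0.2, 49.7]
force: [-0.3, -0.8, -2.8]
gripper_width: 67.6
gripper_force: 35.0
```

>>> servo_tool(
  rows=[
    [-0.16,0.07,0,0.06,0.68],
    [-0.34,0.15,0,0.13,0.68],
    [-0.52,0.23,0,0.2,0.68],
    [-0.7,0.31,0,0.27,0.68],
    [-0.81,0.355,0,0.333,0.68],
    [-0.81,0.355,0,0.333,0.68],
  ],
)

```text
time_s: 14.38
ee_pos: [549.0, -174.2, 95.0]
ee_rot: [179.9, 0.1, 19.6]
force: [-0.1, 0.6, -2.3]
gripper_width: 67.7
gripper_force: 35.0
```

```bash
python3 - <<'E'
from h import *
did(-.7,-.31,-.445,.28);did(-.81,.355,0,.333);stat()
to(552.4,-330.5,65,-7.4)
E
```

```text
t 14.38 led [ 550.  -169.8   95.    20. ] meas-led [-1.02 -4.42  0.01] -0.37 w 67.7 Fg 35.0 F [-0.1  0.6 -2.3]
t 14.38 pos [ 549.  -174.2   95. ] [1.7992e+02 8.0000e-02 1.9580e+01] w 67.7 F [-0.1  0.6 -2.3]
cmd [-0.2628  0.7593  0.1499] 0.3039 rows 3.9
```

>>> servo_tool(
  rows=[
    [-0.06,0.17,0,0.07,0.68],
    [-0.12,0.35,0,0.14,0.68],
    [-0.18,0.53,0,0.21,0.68],
    [-0.24,0.7,0.08,0.28,0.68],
    [-0.263,0.76,0.15,0.304,0.68],
    [-0.263,0.76,0.15,0.304,0.68],
    [-0.263,0.76,0.15,0.304,0.68],
    [-0.263,0.76,0.15,0.304,0.68],
    [-0.263,0.76,0.15,0.304,0.68],
  ],
)

```text
time_s: 15.13
ee_pos: [553.3, -329.4, 66.1]
ee_rot: [-180.0, -0.0, -7.3]
force: [0.9, 0.4, -2.4]
gripper_width: 67.8
gripper_force: 35.0
```

```bash
python3 - <<'E'
from h import *
did(-.263,.76,.15,.304);stat()
i,im=wcam();cv2.imwrite('w14.png',im[:,:,::-1]);stat();save(im,'pics/w14.png',(140,130,420,340))
for v,g in edges(im,120,320):print(v,g,'z10 %.2f z32 %.2f'%(tx(i,v,10),tx(i,v,32)))
E
```

```text
t 15.13 led [ 552.4 -330.6   65.    -7.4] meas-led [0.92 1.23 1.08] 0.15 w 67.8 Fg 35.0 F [ 0.9  0.4 -2.4]
t 15.18 led [ 552.4 -330.6   65.    -7.4] meas-led [1.   1.13 1.3 ] 0.14 w 67.9 Fg 35.0 F [ 0.4  0.7 -2.5]
179.24 17 z10 35.42 z32 40.16
225.93 40 z10 2.46 z32 10.43
240.19 -31 z10 -8.17 z32 0.84
269.03 15 z10 -30.57 z32 -19.38
292.0 -14 z10 -49.37 z32 -36.34
293.69 14 z10 -50.78 z32 -37.62
300.83 -59 z10 -56.83 z32 -43.07
306.07 11 z10 -61.33 z32 -47.13
```

View pics/w14.png

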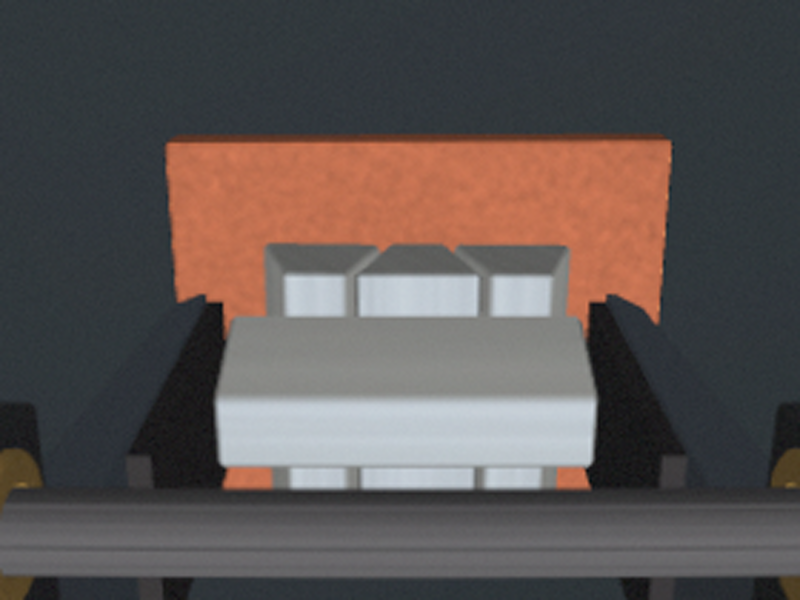

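The view shows bar_a held, top face (217,400) to (595,465), above the end of the bottom course. The course's end edge is at row 275 with its centre at x=418, so bar_a must move about 2.7 mm to the right.

>>> servo_tool(
  rows=[
    [0.0015,0.0137,0,0,0.68],
    [0.0015,0.0137,0.04,0,0.68],
    [0.0015,0.0137,0.08,0,0.68],
    [0.0015,0.0137,0.11,0,0.68],
    [0.0015,0.0137,0.11,0,0.68],
    [0.0015,0.0137,0.11,0,0.68],
    [0.0015,0.0137,0.11,0,0.68],
  ],
)

```text
time_s: 15.77
ee_pos: [552.7, -333.7, 43.4]
ee_rot: [180.0, 0.0, -7.4]
force: [0.5, 0.1, -2.1]
gripper_width: 67.8
gripper_force: 35.0
```

```bash
cat >> h.py <<'E'
def segs(im,r,c0=150,c1=420,th=12):
    l=im[r-1:r+2,c0:c1].astype(float).mean((0,2));g=np.gradient(l);return [(c0+j,round(g[j])) for j in range(2,len(g)-2) if abs(g[j])>th and abs(g[j])==max(abs(g[j-2:j+3]))]
E
python3 - <<'E'
from h import *
did(.0015,.0137,.11,0);stat()
i,im=wcam();cv2.imwrite('w15.png',im[:,:,::-1]);stat()
e=edges(im,120,300)
for v,g in e:print(v,g,'z10 %.2f z32 %.2f'%(tx(i,v,10),tx(i,v,32)))
for r in (215,222,226,230,235,280,288):print(r,segs(im,r))
E
```

```text
t 15.77 led [ 552.4 -333.4   43.    -7.4] meas-led [ 0.33 -0.31  0.44] -0.0 w 67.8 Fg 35.0 F [ 0.5  0.1 -2.1]
t 15.82 led [ 552.4 -333.4   43.    -7.4] meas-led [ 0.47 -0.43  0.72] -0.0 w 67.6 Fg 35.0 F [-0.9 -0.4 -3.4]
186.88 17 z10 35.46 z32 40.72
238.67 29 z10 1.87 z32 10.76
269.03 15 z10 -19.38 z32 -8.19
293.65 16 z10 -37.59 z32 -24.42
215 [(184, 38), (375, -35)]
222 [(185, 33), (374, -38)]
226 [(185, 37), (374, -36)]
230 [(185, 28), (374, -34)]
235 [(186, 37), (205, -12), (212, 19), (218, 23), (259, -14), (333, 13), (346, -23), (352, -17), (360, 14), (373, -38)]
280 [(215, 62), (348, -75)]
288 [(216, 69), (347, -82)]
```

>>> servo_tool(
  rows=[
    [0.0025,0.001,0.01,0,0.68],
    [0.0025,0.001,0.018,0,0.68],
    [0.0025,0.001,0.024,0,0.68],
    [0.0025,0.001,0.028,0,0.68],
    [0.0025,0.001,0.03,0,0.68],
    [0.0025,0.001,0.03,0,0.68],
  ],
)

```text
time_s: 16.32
ee_pos: [553.2, -334.0, 39.2]
ee_rot: [180.0, -0.1, -7.4]
force: [-2.0, 1.3, 6.0]
gripper_width: 67.3
gripper_force: 35.0
```

```bash
python3 - <<'E'
from h import *
did(.0025,.001,.03,0);stat()
E
```

```text
t 16.32 led [ 552.8 -333.7   37.    -7.4] meas-led [ 0.4  -0.37  2.18] -0.0 w 67.3 Fg 35.0 F [-2.   1.3  6. ]
```

```bash
python3 - <<'E'
from h import *
to(510,-220,110,40); go(460,-90,110,95,[510,-220,110,40]); go(431.7,-22.7,97,135,[460,-90,110,95])
E
```

```text
t 16.32 pos [ 553.2 -334.    39.2] [ 1.7997e+02 -5.0000e-02 -7.4100e+00] w 67.3 F [-2.   1.3  6. ]
cmd [-0.2856 -0.536  -0.3651] -0.5268 rows 6.6
t 16.32 pos [ 553.2 -334.    39.2] [ 1.7997e+02 -5.0000e-02 -7.4100e+00] w 67.3 F [-2.   1.3  6. ]
cmd [ 0.2263 -0.6586 -0.    ] -0.6111 rows 7.7
t 16.32 pos [ 553.2 -334.    39.2] [ 1.7997e+02 -5.0000e-02 -7.4100e+00] w 67.3 F [-2.   1.3  6. ]
cmd [ 0.3476 -0.1116  0.065 ] -0.4444 rows 5.6
```

>>> servo_tool(
  rows=[
    [0,0,-0.008,0,0.68],
    [0,0,-0.008,0,1],
    [0,0,-0.008,0,1],
    [0,0,-0.008,0,1],
    [0,0,-0.01,0,1],
    [0,0,-0.15,0,1],
    [0,0,-0.33,0,1],
    [-0.07,-0.13,-0.365,-0.08,1],
    [-0.14,-0.27,-0.365,-0.16,1],
    [-0.22,-0.4,-0.365,-0.24,1],
    [-0.286,-0.536,-0.365,-0.32,1],
    [-0.286,-0.536,-0.365,-0.4,1],
    [-0.286,-0.536,-0.365,-0.48,1],
    [-0.286,-0.536,-0.365,-0.527,1],
  ],
)

```text
time_s: 17.48
ee_pos: [510.2, -219.6, 110.8]
ee_rot: [180.0, -0.0, 40.4]
force: [-0.7, -0.7, -0.6]
gripper_width: 91.3
gripper_force: 0.0
```

>>> servo_tool(
  rows=[
    [0.226,-0.659,0,-0.611,1],
    [0.226,-0.659,0,-0.611,1],
    [0.226,-0.659,0,-0.611,1],
    [0.226,-0.659,0,-0.611,1],
    [0.226,-0.659,0,-0.611,1],
    [0.226,-0.659,0,-0.611,1],
    [0.226,-0.659,0,-0.611,1],
    [0.226,-0.659,0,-0.611,1],
    [0.226,-0.659,0,-0.611,1],
  ],
)

```text
time_s: 18.23
ee_pos: [460.1, -90.1, 110.6]
ee_rot: [180.0, 0.0, 95.1]
force: [-0.4, 0.7, -0.6]
gripper_width: 91.0
gripper_force: 0.0
```

>>> servo_tool(
  rows=[
    [0.348,-0.112,0.065,-0.444,1],
    [0.348,-0.112,0.065,-0.444,1],
    [0.348,-0.112,0.065,-0.444,1],
    [0.348,-0.112,0.065,-0.444,1],
    [0.348,-0.112,0.065,-0.444,1],
    [0.348,-0.112,0.065,-0.444,1],
    [0.348,-0.112,0.065,-0.444,1],
    [0.348,-0.112,0.065,-0.444,1],
    [0.348,-0.112,0.065,-0.444,1],
  ],
)

```text
time_s: 18.98
ee_pos: [431.7, -22.9, 97.5]
ee_rot: [180.0, 0.0, 134.8]
force: [-1.0, -0.2, 0.2]
gripper_width: 91.2
gripper_force: 0.0
```

```bash
python3 - <<'E'
from h import *
did(-.286,-.536,-.365,-.527);did(.226,-.659,0,-.611);did(.348,-.112,.065,-.444);stat()
i,im=wcam();cv2.imwrite('w16.png',im[:,:,::-1]);stat();save(im,'pics/w16.png')
for t in (150,180,210): print(t);show(faces(i,im,44,t,(130,60,430,290)))
E
```

```text
t 18.98 led [431.4 -22.6  97.  135. ] meas-led [ 0.31 -0.32  0.57] -0.16 w 91.2 Fg 0.0 F [-1.  -0.2  0.2]
t 19.03 led [431.4 -22.6  97.  135. ] meas-led [ 0.32 -0.34  0.56] -0.13 w 91.3 Fg 0.0 F [-0.6  0.4  0.8]
150
c 419.9 -7.2 yaw 76.39 size 65.2 x 57.9 px [285. 202.]
180
c 425.8 -14.7 yaw 42.02 size 66.5 x 38.5 px [283. 213.]
c 410.2 13.9 yaw 23.20 size 24.6 x 16.0 px [298. 172.]
210
c 428.8 -25.2 yaw -67.14 size 25.1 x 24.2 px [277. 230.]
c 421.6 -8.0 yaw 42.10 size 66.2 x 13.2 px [286. 206.]
c 410.1 13.9 yaw 23.18 size 24.2 x 15.4 px [298. 172.]
```

View pics/w16.png

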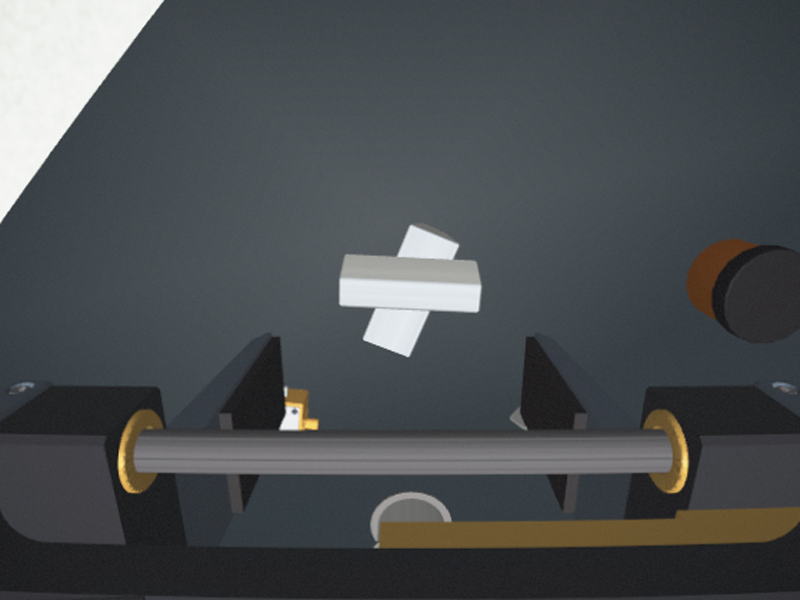

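The view shows bar_b (410,283) on bar_d (410,290), with the jar at right and the module at (297,410). Nothing is near the fingers.

>>> servo_tool(
  rows=[
    [0.086,0.017,0.1,0.032,1],
    [0.086,0.017,0.2,0.032,1],
    [0.086,0.017,0.29,0.032,1],
    [0.086,0.017,0.33,0.032,1],
    [0.086,0.017,0.342,0.032,1],
    [0.086,0.017,0.342,0.032,1],
    [0.086,0.017,0.342,0.032,1],
    [0.086,0.017,0.342,0.032,0.68],
    [0.086,0.017,0.342,0.032,0.68],
    [0.086,0.017,0.342,0.032,0.68],
    [0.086,0.017,0.342,0.032,0.68],
    [0.086,0.017,0.342,0.032,0.68],
    [0.086,0.017,0.342,0.032,0.68],
  ],
)

```text
time_s: 20.12
ee_pos: [422.2, -8.3, 29.5]
ee_rot: [180.0, 0.0, 132.1]
force: [-0.2, 0.4, 4.8]
gripper_width: 67.6
gripper_force: 35.0
```

```bash
python3 - <<'E'
from h import *
did(.086,.017,.342,.032);stat()
i,im=wcam();cv2.imwrite('w17.png',im[:,:,::-1])
for v,g in edges(im,200,299):print(v,g,'z22 %.2f z44 %.2f'%(tx(i,v,22),tx(i,v,44)))
# S: place near bar: camera at -u side
u=np.array([.9917,-.1288]);
# place TCP of a (commanded, settled): 
to(470,-120,110,150); go(505,-300,100,172.6,[470,-120,110,150])
E
```

```text
t 20.12 led [421.6  -8.   28.6 132.1] meas-led [ 0.56 -0.31  0.95] 0.0 w 67.6 Fg 35.0 F [-0.2  0.4  4.8]
208.06 10 z22 30.14 z44 36.84
t 20.17 pos [422.2  -8.4  29.5] [1.7997e+02 4.0000e-02 1.3209e+02] w 67.9 F [0.  0.6 5.2]
cmd [-0.5775 -0.1958 -0.4071] -0.199 rows 3.5
t 20.17 pos [422.2  -8.4  29.5] [1.7997e+02 4.0000e-02 1.3209e+02] w 67.9 F [0.  0.6 5.2]
cmd [-0.6016 -0.6919  0.05  ] -0.2511 rows 4.4
```

>>> servo_tool(
  rows=[
    [0,0,-0.08,0,0.68],
    [0,0,-0.2,0,0.68],
    [0,0,-0.35,-0.02,0.68],
    [-0.14,-0.05,-0.407,-0.06,0.68],
    [-0.32,-0.11,-0.407,-0.12,0.68],
    [-0.5,-0.17,-0.407,-0.18,0.68],
    [-0.577,-0.196,-0.407,-0.2,0.68],
    [-0.577,-0.196,-0.407,-0.2,0.68],
  ],
)

```text
time_s: 20.83
ee_pos: [471.8, -123.2, 110.2]
ee_rot: [-180.0, 0.1, 150.0]
force: [0.9, 0.0, -1.9]
gripper_width: 67.6
gripper_force: 35.0
```

```bash
python3 - <<'E'
from h import *
did(-.577,-.196,-.407,-.2);stat()
i,im=wcam()
for v,g in edges(im,200,299):print(v,g,'rel top %.2f'%tx(i,v,led()[2]+15))
to(505.9,-327.9,72,172.6)
E
```

```text
t 20.83 led [ 469.9 -120.   110.   150.1] meas-led [ 1.89 -3.27  0.21] -0.14 w 67.6 Fg 35.0 F [ 0.9  0.  -1.9]
236.27 59 rel top 22.51
264.05 15 rel top 7.76
289.03 -63 rel top -6.21
t 20.88 pos [ 470.2 -121.3  109.8] [-1.7999e+02 -7.0000e-02  1.4990e+02] w 67.6 F [ 0.5  0.4 -1.9]
cmd [-0.6744 -0.8115  0.1899] -0.2501 rows 5.1
```

>>> servo_tool(
  rows=[
    [-0.12,-0.15,0,-0.04,0.68],
    [-0.25,-0.3,0,-0.1,0.68],
    [-0.38,-0.45,0,-0.16,0.68],
    [-0.5,-0.61,0,-0.22,0.68],
    [-0.62,-0.75,0.06,-0.25,0.68],
    [-0.674,-0.811,0.15,-0.25,0.68],
    [-0.674,-0.811,0.19,-0.25,0.68],
    [-0.674,-0.811,0.19,-0.25,0.68],
    [-0.674,-0.811,0.19,-0.25,0.68],
    [-0.674,-0.811,0.19,-0.25,0.68],
  ],
)

```text
time_s: 21.72
ee_pos: [506.1, -326.2, 73.0]
ee_rot: [180.0, -0.0, 172.7]
force: [0.4, -0.1, -1.1]
gripper_width: 67.5
gripper_force: 35.0
```

```bash
python3 - <<'E'
from h import *
did(-.674,-.811,.19,-.25);stat()
i,im=wcam();cv2.imwrite('w18.png',im[:,:,::-1]);stat();save(im,'pics/w18.png',(140,130,420,340))
for v,g in edges(im,120,299):print(v,g,'z10 %.2f z32 %.2f rel %.2f'%(tx(i,v,10),tx(i,v,32),tx(i,v,led()[2]+15)))
E
```

```text
t 21.72 led [ 505.9 -327.8   72.   172.6] meas-led [0.25 1.56 1.06] 0.08 w 67.5 Fg 35.0 F [ 0.4 -0.1 -1.1]
t 21.77 led [ 505.9 -327.8   72.   172.6] meas-led [0.56 1.24 1.47] 0.09 w 67.6 Fg 35.0 F [-1.   0.9 -2.1]
171.47 17 z10 39.30 z32 43.54 rel 54.12
219.78 36 z10 4.56 z32 12.09 rel 30.90
236.41 -29 z10 -8.10 z32 0.63 rel 22.43
264.99 13 z10 -30.82 z32 -19.94 rel 7.25
288.18 -25 z10 -50.23 z32 -37.51 rel -5.72
```

View pics/w18.png

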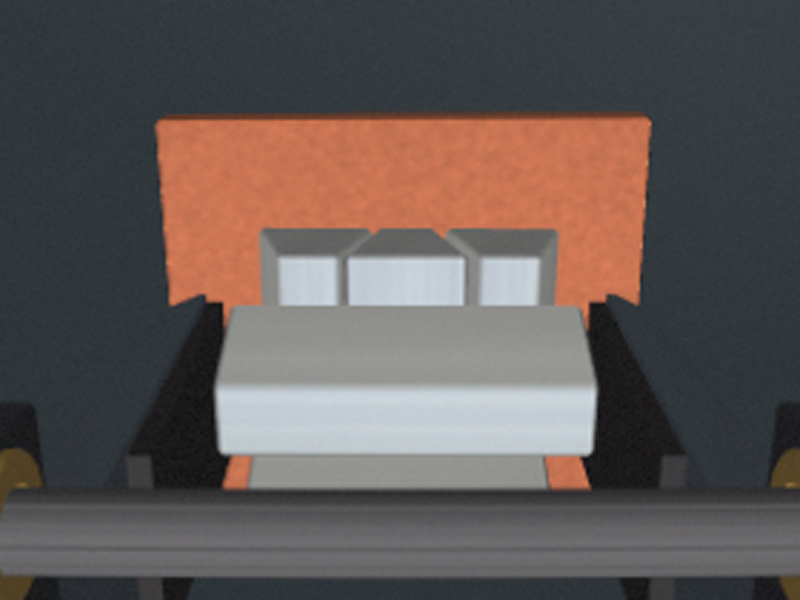

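The view shows bar_b held, top face (217,385) to (597,455). The course end edge is at row 255, centred at x≈408. bar_a is partly visible behind it, centred at x≈397, so it sits about 2 mm off sideways and needs a nudge later.

>>> servo_tool(
  rows=[
    [-0.0015,0.002,0.03,0,0.68],
    [-0.0015,0.002,0.07,0,0.68],
    [-0.0015,0.002,0.11,0,0.68],
    [-0.0015,0.002,0.13,0,0.68],
    [-0.0015,0.002,0.13,0,0.68],
    [-0.0015,0.002,0.13,0,0.68],
    [-0.0015,0.002,0.13,0,0.68],
    [-0.0015,0.002,0.13,0,0.68],
    [-0.0015,0.002,0.13,0,0.68],
  ],
)

```text
time_s: 22.52
ee_pos: [506.7, -327.9, 46.9]
ee_rot: [-180.0, 0.0, 172.6]
force: [-0.1, -0.8, -2.7]
gripper_width: 67.4
gripper_force: 35.0
```

```bash
python3 - <<'E'
from h import *
did(-.0015,.002,.13,0);stat()
i,im=wcam();cv2.imwrite('w19.png',im[:,:,::-1]);stat()
for v,g in edges(im,120,299):print(v,g,'z10 %.2f z32 %.2f rel %.2f'%(tx(i,v,10),tx(i,v,32),tx(i,v,led()[2]+15)))
for r in (190,222,225,228,231,234,270,275,280,285,292,296):print(r,segs(im,r,th=7))
print('w15')
b=cv2.imread('w15.png')
for r in (226,229,232,235,237,270,275,280,285,292,296):print(r,segs(b,r,th=7))
E
```

```text
t 22.52 led [ 506.2 -327.4   46.   172.6] meas-led [ 0.51 -0.49  0.93] -0.01 w 67.4 Fg 35.0 F [-0.1 -0.8 -2.7]
t 22.57 led [ 506.2 -327.4   46.   172.6] meas-led [ 0.44 -0.45  0.89] -0.01 w 67.8 Fg 35.0 F [-0.3 -0.6 -2.5]
178.11 19 z10 40.22 z32 44.89 rel 51.04
232.88 42 z10 4.63 z32 13.10 rel 24.25
236.45 -29 z10 2.18 z32 10.92 rel 22.41
264.13 15 z10 -17.34 z32 -6.53 rel 7.72
289.71 18 z10 -36.36 z32 -23.52 rel -6.60
190 [(187, 40), (379, -40)]
222 [(190, 46), (228, -16), (270, 14), (273, -11), (296, 13), (301, -12), (343, 14), (377, -40)]
225 [(190, 39), (230, -13), (299, 12), (305, -9), (343, 10), (376, -47)]
228 [(191, 42), (232, -14), (303, 11), (309, -10), (339, 8), (343, 8), (376, -44)]
231 [(191, 46), (233, -14), (259, 8), (263, -8), (306, 10), (312, -10), (338, 9), (376, -42)]
234 [(191, 45), (205, -17), (208, -12), (212, 41), (234, 23), (257, -25), (261, 31), (307, -30), (314, 20), (337, -28), (343, 9), (352, -41), (359, 17), (376, -41)]
270 [(194, -9), (215, 88), (348, -93), (370, 11)]
275 [(152, 14), (191, -8), (215, 85), (348, -94), (372, 10), (411, -14)]
280 [(153, 14)
[... 846 characters left out ...]
3, 13), (346, -23), (352, -17), (360, 14), (373, -38)]
237 [(186, 38), (199, -22), (211, -10), (218, 52), (226, -9), (252, 8), (257, -12), (300, 9), (305, -7), (332, 14), (346, -52), (365, 18), (373, -38)]
270 [(194, -8), (215, 62), (348, -64)]
275 [(152, 10), (191, -9), (215, 74), (348, -84), (411, -12)]
280 [(153, 12), (188, -9), (215, 62), (348, -75), (375, 8), (410, -11)]
285 [(154, 11), (186, -8), (216, 70), (347, -77), (410, -12)]
292 [(152, -13), (155, 8), (192, -15), (217, 50), (346, -54), (371, 18), (380, -8), (411, 13)]
296 [(153, -12), (193, -16), (219, 43), (223, -7), (229, 32), (251, -22), (257, 39), (301, -48), (306, 29), (328, -26), (345, -54), (371, 16), (379, -8), (410, 15)]
```

>>> servo_tool(
  rows=[
    [0.004,0.008,0,0,0.68],
    [0.004,0.008,0.01,0,0.68],
    [0.004,0.008,0.02,0,0.68],
    [0.004,0.008,0.025,0,0.68],
    [0.004,0.008,0.025,0,0.68],
    [0.004,0.008,0.025,0,0.68],
  ],
)

```text
time_s: 23.07
ee_pos: [505.9, -325.9, 41.4]
ee_rot: [180.0, -0.0, 172.6]
force: [0.2, -0.0, -1.7]
gripper_width: 67.7
gripper_force: 35.0
```

```bash
python3 - <<'E'
from h import *
did(.004,.008,.025,0);stat()
i,im=wcam();cv2.imwrite('w20.png',im[:,:,::-1]);stat()
for v,g in edges(im,120,299,265,300):print(v,g,'z32 %.2f rel %.2f'%(tx(i,v,32),tx(i,v,led()[2]+15)))
for r in (235,270,280,292,296):print(r,segs(im,r,205,360,th=7))
E
```

```text
t 23.07 led [ 505.6 -325.7   41.   172.6] meas-led [ 0.22 -0.22  0.41] -0.0 w 67.7 Fg 35.0 F [ 0.2 -0.  -1.7]
t 23.12 led [ 505.6 -325.7   41.   172.6] meas-led [ 0.29 -0.28  0.53] -0.0 w 67.7 Fg 35.0 F [-0.6 -0.2 -1.6]
181.88 21 z32 43.92 rel 49.28
236.35 28 z32 12.96 rel 22.47
264.02 14 z32 -4.00 rel 7.78
289.7 13 z32 -20.59 rel -6.60
235 [(212, 26), (218, 29), (228, -16), (257, 8), (261, -9), (302, 15), (308, -12), (337, 10), (346, -28), (352, -23)]
270 [(215, 92), (348, -94)]
280 [(216, 77), (348, -89)]
292 [(220, 55), (232, 24), (255, -28), (259, 45), (304, -45), (309, 22), (332, -33), (344, -61)]
296 [(218, 52), (232, 25), (255, -30), (259, 46), (304, -40), (309, 23), (332, -36), (345, -65)]
```

>>> servo_tool(
  rows=[
    [0,0,0.008,0,0.68],
    [0,0,0.016,0,0.68],
    [0,0,0.02,0,0.68],
    [0,0,0.02,0,0.68],
    [0,0,0.014,0,0.68],
    [0,0,0.014,0,1],
    [0,0,0.014,0,1],
    [0,0,0.014,0,1],
    [0,0,0.014,0,1],
  ],
)

```text
time_s: 23.87
ee_pos: [506.0, -326.0, 38.6]
ee_rot: [-180.0, -0.0, 172.6]
force: [-0.0, 1.3, 0.5]
gripper_width: 90.2
gripper_force: 0.0
```

```bash
python3 - <<'E'
from h import *
did(0,0,.014,0);stat()
i,im=wcam();cv2.imwrite('w21.png',im[:,:,::-1]);stat()
for v,g in edges(im,120,299,265,300):print(v,g,'z10 %.2f z32 %.2f z54 %.2f'%(tx(i,v,10),tx(i,v,32),tx(i,v,54)))
E
```

```text
t 23.87 led [ 505.6 -325.7   38.2  172.6] meas-led [ 0.32 -0.25  0.39] 0.0 w 90.2 Fg 0.0 F [-0.   1.3  0.5]
t 23.92 led [ 505.6 -325.7   38.2  172.6] meas-led [ 0.28 -0.26  0.37] 0.0 w 90.7 Fg 0.0 F [-0.2 -0.6 -0.1]
182.8 22 z10 39.07 z32 44.05 z54 49.03
226.85 9 z10 11.57 z32 19.60 z54 27.63
237.66 27 z10 4.48 z32 13.30 z54 22.12
265.89 10 z10 -14.73 z32 -3.78 z54 7.17
291.1 8 z10 -32.83 z32 -19.87 z54 -6.92
```

>>> servo_tool(
  rows=[
    [-0.1,0,0,0,1],
    [-0.2,0,0,0,1],
    [-0.232,0,0,0,1],
    [-0.232,0,0,0,1],
    [-0.232,0,0,0,1],
    [-0.232,0,0,0,0.8],
    [-0.232,0,0,0,0.68],
    [-0.232,0,0,0,0.68],
    [-0.232,0,0,0,0.68],
    [-0.232,0,0,0,0.68],
    [-0.232,0,0,0,0.68],
  ],
  force=8,
)

```text
time_s: 24.83
ee_pos: [551.4, -332.1, 38.9]
ee_rot: [-180.0, -0.0, 172.6]
force: [-2.1, -1.2, 0.6]
gripper_width: 67.9
gripper_force: 8.0
```

```bash
python3 - <<'E'
from h import *
did(-.232,0,0,0);stat()
i,im=wcam();cv2.imwrite('w22.png',im[:,:,::-1]);stat()
for v,g in edges(im,100,299,265,300):print(v,g,'z10 %.2f z32 %.2f z54 %.2f'%(tx(i,v,10),tx(i,v,32),tx(i,v,54)))
for r in (170,180,190,200,270,275,280,285):print(r,segs(im,r,195,370,th=9))
E
```

```text
t 24.83 led [ 551.7 -331.7   38.2  172.6] meas-led [-0.26 -0.41  0.7 ] 0.0 w 67.9 Fg 8.0 F [-2.1 -1.2  0.6]
t 24.88 led [ 551.7 -331.7   38.2  172.6] meas-led [-0.25 -0.45  0.73] 0.0 w 68.3 Fg 8.0 F [-1.6 -1.2  1.3]
101.99 14 z10 84.64 z32 84.57 z54 84.50
153.66 24 z10 56.16 z32 59.25 z54 62.34
175.07 17 z10 43.68 z32 48.15 z54 52.62
206.35 46 z10 24.63 z32 31.21 z54 37.80
233.84 -29 z10 7.00 z32 15.54 z54 24.08
261.14 14 z10 -11.43 z32 -0.84 z54 9.74
286.09 -59 z10 -29.16 z32 -16.61 z54 -4.06
292.8 -15 z10 -34.08 z32 -20.99 z54 -7.89
170 [(212, 15), (352, -20)]
180 [(210, 37), (354, -51)]
190 [(210, 39), (353, -49)]
200 [(211, 37), (352, -38)]
270 [(215, 74), (349, -78)]
275 [(215, 84), (348, -90)]
280 [(215, 84), (348, -92)]
285 [(216, 69), (347, -70)]
```

>>> servo_tool(
  rows=[
    [-0.004,0,0,0,0.68],
    [-0.009,0,0,0,0.68],
    [-0.009,0,0,0,0.68],
    [-0.009,0,0,0,0.68],
    [-0.009,0,0,0,1],
    [-0.009,0,0,0,1],
    [-0.009,0,0,0,1],
    [-0.009,0,0,0,1],
    [0,0,-0.15,0,1],
    [0.1,0,-0.25,0,1],
    [0.1,0,-0.25,0,1],
    [0.1,0,-0.25,0,1],
    [0.1,0,-0.25,0,1],
    [0.1,0,-0.25,0,1],
  ],
)

```text
time_s: 26.05
ee_pos: [532.0, -329.1, 87.5]
ee_rot: [180.0, -0.1, 172.6]
force: [0.9, -0.5, 0.5]
gripper_width: 91.3
gripper_force: 0.0
```

```bash
python3 - <<'E'
from h import *
did(.1,0,-.25,0);stat()
i,im=wcam();cv2.imwrite('w23.png',im[:,:,::-1]);stat()
for v,g in edges(im,60,299,275,290):print(v,g,'z10 %.2f z32 %.2f z54 %.2f'%(tx(i,v,10),tx(i,v,32),tx(i,v,54)))
for r in (150,160,170,180,190,200,210,220,230,240,250,260,270,280):print(r,segs(im,r,195,370,th=9))
E
```

```text
t 26.05 led [ 531.8 -329.1   88.2  172.6] meas-led [ 0.18  0.06 -0.65] 0.0 w 91.3 Fg 0.0 F [ 0.9 -0.5  0.5]
t 26.10 led [ 531.8 -329.1   88.2  172.6] meas-led [ 0.2   0.08 -0.72] 0.01 w 91.2 Fg 0.0 F [-0.3 -0.7 -1.2]
131.78 16 z10 64.58 z32 66.30 z54 68.02
173.08 20 z10 35.00 z32 39.34 z54 43.68
191.13 17 z10 21.43 z32 26.97 z54 32.52
213.62 36 z10 3.94 z32 11.03 z54 18.12
237.77 -28 z10 -15.65 z32 -6.83 z54 2.00
259.16 16 z10 -33.76 z32 -23.33 z54 -12.90
278.1 -52 z10 -50.45 z32 -38.54 z54 -26.63
282.22 -15 z10 -54.16 z32 -41.92 z54 -29.69
150 [(197, 37), (363, -35)]
160 [(198, 38), (362, -40)]
170 [(199, 30), (232, -10), (332, 9), (362, -33)]
180 [(199, 34), (332, -16), (361, -38)]
190 [(200, 38), (227, 17), (334, -17), (360, -39)]
200 [(201, 40), (227, 38), (335, -43), (360, -36)]
210 [(202, 32), (227, 36), (334, -41), (360, -37)]
220 [(202, 32), (239, 28), (258, -31), (262, 44), (300, -43), (305, 25), (324, -35), (359, -33)]
230 [(203, 37), (239, 28), (258, -32), (262, 42), (300, -40), (305, 25), (324, -34), (358, -33)]
240 [(204, 39), (234, 10), (329, -11), (357, -38), (367, -15)]
250 [(197, 12), (205, 36), (232, 13), (330, -14), (357, -36), (367, -13)]
260 [(198, 12), (206, 30), (230, 26), (332, -32), (356, -36), (366, -13)]
270 [(198, 11), (206, 33), (231, 34), (332, -45), (355, -40), (365, -15)]
280 [(199, 12), (207, 38), (355, -31), (364, -13)]
```

```bash
python3 - <<'E'
from h import *
to(500,-170,105,185); go(436,0,75,205.6,[500,-170,105,185])
E
```

```text
t 26.10 pos [ 532.  -329.    87.5] [ 1.7995e+02 -9.0000e-02  1.7260e+02] w 91.2 F [-0.3 -0.7 -1.2]
cmd [ 0.2604  0.7684 -0.0841] -0.1379 rows 3.9
t 26.10 pos [ 532.  -329.    87.5] [ 1.7995e+02 -9.0000e-02  1.7260e+02] w 91.2 F [-0.3 -0.7 -1.2]
cmd [0.2447 0.8747 0.15  ] -0.2289 rows 4.4
```

>>> servo_tool(
  rows=[
    [0.03,0.1,-0.084,-0.02,1],
    [0.1,0.3,-0.084,-0.07,1],
    [0.26,0.768,-0.084,-0.138,1],
    [0.26,0.768,-0.084,-0.138,1],
    [0.26,0.768,-0.084,-0.138,1],
    [0.26,0.768,-0.084,-0.138,1],
    [0.26,0.768,-0.084,-0.138,1],
  ],
)

```text
time_s: 26.68
ee_pos: [500.6, -169.8, 105.2]
ee_rot: [-180.0, -0.0, -174.9]
force: [1.5, 0.1, 0.2]
gripper_width: 91.2
gripper_force: 0.0
```

>>> servo_tool(
  rows=[
    [0.245,0.875,0.15,-0.229,1],
    [0.245,0.875,0.15,-0.229,1],
    [0.245,0.875,0.15,-0.229,1],
    [0.245,0.875,0.15,-0.229,1],
    [0.245,0.875,0.15,-0.229,1],
    [0.245,0.875,0.15,-0.229,1],
    [0.245,0.875,0.15,-0.229,1],
    [0.245,0.875,0.15,-0.229,1],
    [0.245,0.875,0.15,-0.229,1],
  ],
)

```text
time_s: 27.43
ee_pos: [437.7, -1.7, 75.7]
ee_rot: [-179.9, 0.1, -154.5]
force: [0.0, -0.3, -0.5]
gripper_width: 91.5
gripper_force: 0.0
```

```bash
python3 - <<'E'
from h import *
did(.26,.768,-.084,-.138);did(.245,.875,.15,-.229);stat()
i,im=wcam();cv2.imwrite('w24.png',im[:,:,::-1]);stat()
for t in (150,180): print(t);show(faces(i,im,22,t,(100,60,460,290)))
E
```

```text
t 27.43 led [436.   -0.   75.  205.6] meas-led [ 1.77 -1.66  0.73] -360.11 w 91.5 Fg 0.0 F [ 0.  -0.3 -0.5]
t 27.48 led [436.   -0.   75.  205.6] meas-led [ 1.5  -1.6   0.71] -360.12 w 91.3 Fg 0.0 F [-0.1 -0.1  0.2]
150
c 423.6 -12.1 yaw -67.33 size 67.7 x 28.3 px [273. 207.]
c 423.9 -122.2 yaw 39.23 size 32.7 x 30.7 px [119. 137.]
180
c 423.7 -12.2 yaw -67.39 size 67.5 x 27.9 px [273. 207.]
c 423.7 -122.4 yaw 39.03 size 32.7 x 30.6 px [118. 135.]
```

>>> servo_tool(
  rows=[
    [0.08,-0.034,0.1,0.033,1],
    [0.08,-0.034,0.2,0.033,1],
    [0.08,-0.034,0.28,0.033,1],
    [0.08,-0.034,0.32,0.033,1],
    [0.08,-0.034,0.33,0.033,1],
    [0.08,-0.034,0.33,0.033,1],
    [0.08,-0.034,0.33,0.033,1],
    [0.08,-0.034,0.33,0.033,0.68],
    [0.08,-0.034,0.33,0.033,0.68],
    [0.08,-0.034,0.33,0.033,0.68],
    [0.08,-0.034,0.33,0.033,0.68],
    [0.08,-0.034,0.33,0.033,0.68],
    [0.08,-0.034,0.33,0.033,0.68],
  ],
  force=35,
)

```text
time_s: 28.57
ee_pos: [425.1, -13.3, 10.0]
ee_rot: [-180.0, 0.1, -157.3]
force: [-0.5, -0.8, 4.8]
gripper_width: 67.9
gripper_force: 35.0
```

```bash
python3 - <<'E'
from h import *
did(.08,-.034,.33,.033);stat()
i,im=wcam();cv2.imwrite('w25.png',im[:,:,::-1]);stat()
for v,g in edges(im,200,299):print(v,g,'z0 %.2f z22 %.2f'%(tx(i,v,0),tx(i,v,22)))
to(500,-165,110,185); go(534,-329.5,92,172.6,[500,-165,110,185])
E
```

```text
t 28.57 led [424.5 -13.1   9.  202.7] meas-led [ 0.67 -0.23  0.98] -359.99 w 67.9 Fg 35.0 F [-0.5 -0.8  4.8]
t 28.62 led [424.5 -13.1   9.  202.7] meas-led [ 0.66 -0.26  0.98] -359.99 w 67.9 Fg 35.0 F [ 0.1 -0.1  5.6]
246.64 16 z0 6.76 z22 16.24
251.15 44 z0 4.00 z22 13.82
t 28.62 pos [425.1 -13.4  10. ] [-1.7997e+02  5.0000e-02 -1.5734e+02] w 67.9 F [ 0.1 -0.1  5.6]
cmd [-0.056  -0.8464 -0.5051] 0.1961 rows 4.7
t 28.62 pos [425.1 -13.4  10. ] [-1.7997e+02  5.0000e-02 -1.5734e+02] w 67.9 F [ 0.1 -0.1  5.6]
cmd [-0.0977 -0.8342  0.09  ] 0.1378 rows 4.1
```

>>> servo_tool(
  rows=[
    [0,0,-0.1,0,0.68],
    [0,0,-0.25,0,0.68],
    [0,0,-0.42,0.02,0.68],
    [-0.01,-0.12,-0.505,0.06,0.68],
    [-0.025,-0.3,-0.505,0.1,0.68],
    [-0.035,-0.48,-0.505,0.14,0.68],
    [-0.045,-0.66,-0.505,0.18,0.68],
    [-0.056,-0.8,-0.505,0.196,0.68],
    [-0.056,-0.846,-0.505,0.196,0.68],
  ],
)

```text
time_s: 29.37
ee_pos: [502.1, -168.7, 110.0]
ee_rot: [-179.9, 0.1, -175.2]
force: [1.2, -0.2, -2.5]
gripper_width: 67.4
gripper_force: 35.0
```

```bash
python3 - <<'E'
from h import *
did(-.056,-.846,-.505,.196);stat()
to(529.3,-329,88,172.6)
E
```

```text
t 29.37 led [ 500.  -164.9  110.   185. ] meas-led [ 2.1  -3.75  0.  ] -360.18 w 67.4 Fg 35.0 F [ 1.2 -0.2 -2.5]
t 29.37 pos [ 502.1 -168.7  110. ] [-1.7990e+02  8.0000e-02 -1.7517e+02] w 67.4 F [ 1.2 -0.2 -2.5]
cmd [-0.0744 -0.83    0.1099] 0.1379 rows 4.0
```

>>> servo_tool(
  rows=[
    [-0.015,-0.17,0,0.03,0.68],
    [-0.03,-0.35,0,0.07,0.68],
    [-0.045,-0.53,0,0.11,0.68],
    [-0.06,-0.69,0.03,0.138,0.68],
    [-0.07,-0.79,0.08,0.138,0.68],
    [-0.074,-0.83,0.11,0.138,0.68],
    [-0.074,-0.83,0.11,0.138,0.68],
    [-0.074,-0.83,0.11,0.138,0.68],
    [-0.074,-0.83,0.11,0.138,0.68],
    [-0.074,-0.83,0.11,0.138,0.68],
    [-0.074,-0.83,0.11,0.138,0.68],
    [-0.074,-0.83,0.11,0.138,0.68],
  ],
)

```text
time_s: 30.37
ee_pos: [529.7, -328.4, 89.2]
ee_rot: [-180.0, 0.0, 172.7]
force: [0.1, -0.6, -2.0]
gripper_width: 67.7
gripper_force: 35.0
```

```bash
python3 - <<'E'
from h import *
did(-.074,-.83,.11,.138);stat()
i,im=wcam();cv2.imwrite('w26.png',im[:,:,::-1]);stat()
for v,g in edges(im,100,299,275,290):print(v,g,'z32 %.2f z54 %.2f rel %.2f'%(tx(i,v,32),tx(i,v,54),tx(i,v,led()[2]+12)))
for r in (180,190,200,210,220,255,265,275,285):print(r,segs(im,r,195,370,th=9))
E
```

```text
t 30.37 led [ 529.2 -329.    88.   172.6] meas-led [0.52 0.56 1.25] 0.07 w 67.7 Fg 35.0 F [ 0.1 -0.6 -2. ]
t 30.42 led [ 529.2 -329.    88.   172.6] meas-led [0.47 0.39 1.13] 0.05 w 67.6 Fg 35.0 F [-0.2 -0.3 -2.5]
134.74 15 z32 64.44 z54 66.34 rel 70.32
175.9 20 z32 37.47 z54 42.00 rel 51.45
194.13 17 z32 24.94 z54 30.68 rel 42.69
216.19 26 z32 9.23 z54 16.50 rel 31.70
239.78 -29 z32 -8.27 z54 0.71 rel 19.46
246.72 -28 z32 -13.56 z54 -4.07 rel 15.76
251.16 34 z32 -16.99 z54 -7.17 rel 13.36
180 [(200, 32), (230, 11), (331, -13), (360, -39)]
190 [(200, 31), (228, 14), (333, -16), (360, -35)]
200 [(201, 38), (227, 38), (334, -44), (359, -34)]
210 [(202, 41), (227, 38), (333, -37), (358, -36)]
220 [(203, 34), (239, 28), (258, -31), (262, 41), (300, -34), (305, 24), (324, -31), (358, -34)]
255 [(215, 73), (348, -73)]
265 [(216, 68), (347, -67), (367, 11)]
275 [(216, 71), (347, -79)]
285 [(217, 73), (346, -81)]
```

>>> servo_tool(
  rows=[
    [0.004,-0.001,0.03,0,0.68],
    [0.004,-0.001,0.08,0,0.68],
    [0.004,-0.001,0.12,0,0.68],
    [0.004,-0.001,0.15,0,0.68],
    [0.004,-0.001,0.162,0,0.68],
    [0.004,-0.001,0.162,0,0.68],
    [0.004,-0.001,0.162,0,0.68],
    [0.004,-0.001,0.162,0,0.68],
    [0.004,-0.001,0.162,0,0.68],
  ],
)

```text
time_s: 31.17
ee_pos: [529.0, -329.6, 56.6]
ee_rot: [-180.0, 0.0, 172.6]
force: [-0.4, 0.3, -2.2]
gripper_width: 67.7
gripper_force: 35.0
```

```bash
python3 - <<'E'
from h import *
did(.004,-.001,.162,0);stat()
i,im=wcam();cv2.imwrite('w27.png',im[:,:,::-1]);stat()
for v,g in edges(im,100,299,275,290):print(v,g,'z32 %.2f z54 %.2f rel %.2f'%(tx(i,v,32),tx(i,v,54),tx(i,v,led()[2]+12)))
for r in (190,200,210,220,230,235,255,265,275,285):print(r,segs(im,r,195,370,th=9))
E
```

```text
t 31.17 led [ 528.4 -329.1   55.6  172.6] meas-led [ 0.58 -0.46  0.99] -0.0 w 67.7 Fg 35.0 F [-0.4  0.3 -2.2]
t 31.22 led [ 528.4 -329.1   55.6  172.6] meas-led [ 0.52 -0.44  1.02] -0.0 w 67.6 Fg 35.0 F [ 0.5 -0.2 -2. ]
139.86 21 z32 64.45 z54 66.67 rel 68.04
188.35 25 z32 36.84 z54 42.19 rel 45.50
210.93 15 z32 23.20 z54 30.10 rel 34.36
235.71 27 z32 7.58 z54 16.26 rel 21.61
246.75 -63 z32 0.39 z54 9.88 rel 15.74
251.16 42 z32 -2.52 z54 7.30 rel 13.36
190 [(225, 11), (340, -11)]
200 [(223, 13), (342, -19)]
210 [(220, 23), (345, -29)]
220 [(220, 39), (345, -50)]
230 [(220, 38), (344, -44)]
235 [(202, -17), (205, -14), (212, 22), (218, 27), (234, 11), (256, -11), (261, 16), (304, -15), (310, 10), (332, -12), (346, -23), (352, -19), (361, 15)]
255 [(215, 87), (348, -85), (362, 10)]
265 [(216, 79), (348, -76), (367, 12)]
275 [(216, 85), (347, -94)]
285 [(217, 88), (346, -91)]
```

>>> servo_tool(
  rows=[
    [0.0015,0.0025,0,0,0.68],
    [0.0015,0.0025,0.005,0,0.68],
    [0.0015,0.0025,0.015,0,0.68],
    [0.0015,0.0025,0.02,0,0.68],
    [0.0015,0.0025,0.02,0,0.68],
    [0.0015,0.0025,0.02,0,0.68],
  ],
)

```text
time_s: 31.72
ee_pos: [528.4, -329.0, 52.1]
ee_rot: [-180.0, 0.0, 172.6]
force: [-0.5, -1.4, -2.2]
gripper_width: 67.8
gripper_force: 35.0
```

```bash
python3 - <<'E'
from h import *
did(.0015,.0025,.02,0);stat()
i,im=wcam();cv2.imwrite('w28.png',im[:,:,::-1]);stat()
for v,g in edges(im,130,299,275,290):print(v,g,'z32 %.2f z54 %.2f rel %.2f'%(tx(i,v,32),tx(i,v,54),tx(i,v,led()[2]+12)))
for r in (215,220,225,230,235,260,275):print(r,segs(im,r,205,360,th=9))
E
```

```text
t 31.72 led [ 528.2 -328.6   51.6  172.6] meas-led [ 0.28 -0.43  0.48] 0.0 w 67.8 Fg 35.0 F [-0.5 -1.4 -2.2]
t 31.77 led [ 528.2 -328.6   51.6  172.6] meas-led [ 0.26 -0.43  0.51] 0.0 w 67.5 Fg 35.0 F [ 0.2 -0.7 -3.5]
141.72 21 z32 63.85 z54 66.19 rel 67.21
191.35 26 z32 36.07 z54 41.62 rel 44.04
214.12 17 z32 22.52 z54 29.65 rel 32.75
240.18 25 z32 6.33 z54 15.33 rel 19.25
246.75 -63 z32 2.12 z54 11.61 rel 15.74
251.16 42 z32 -0.74 z54 9.09 rel 13.36
215 [(217, 30), (346, -33)]
220 [(217, 42), (346, -45)]
225 [(218, 36), (345, -44)]
230 [(218, 38), (345, -48)]
235 [(212, 24), (218, 56), (345, -61), (352, -20)]
260 [(215, 82), (348, -84)]
275 [(216, 87), (347, -93)]
```

>>> servo_tool(
  rows=[
    [0,0,0.01,0,0.68],
    [0,0,0.02,0,0.68],
    [0,0,0.03,0,0.68],
    [0,0,0.037,0,0.68],
    [0,0,0.037,0,0.68],
    [0,0,0.037,0,0.68],
  ],
)

```text
time_s: 32.27
ee_pos: [528.8, -329.0, 45.0]
ee_rot: [-180.0, 0.1, 172.6]
force: [0.2, 0.4, 1.0]
gripper_width: 67.9
gripper_force: 35.0
```

```bash
python3 - <<'E'
from h import *
did(0,0,.037,0);stat()
i,im=wcam();cv2.imwrite('w29.png',im[:,:,::-1]);stat()
for v,g in edges(im,130,299,275,290):print(v,g,'z32 %.2f z54 %.2f rel %.2f'%(tx(i,v,32),tx(i,v,54),tx(i,v,led()[2]+12)))
for r in (220,230,235,260,275):print(r,segs(im,r,205,360,th=9))
E
```

```text
t 32.27 led [ 528.2 -328.6   44.2  172.6] meas-led [ 0.67 -0.45  0.81] 0.01 w 67.9 Fg 35.0 F [0.2 0.4 1. ]
t 32.32 led [ 528.2 -328.6   44.2  172.6] meas-led [ 0.64 -0.45  0.81] 0.01 w 67.5 Fg 35.0 F [ 0.6 -1.1  1.4]
142.41 20 z32 64.28 z54 66.66 rel 66.90
193.9 24 z32 36.50 z54 42.23 rel 42.80
218.01 17 z32 22.64 z54 30.04 rel 30.78
243.04 -20 z32 7.60 z54 16.82 rel 17.73
246.75 -63 z32 5.31 z54 14.80 rel 15.74
251.16 42 z32 2.57 z54 12.39 rel 13.36
220 [(215, 34), (348, -35)]
230 [(215, 39), (348, -50)]
235 [(215, 62), (348, -62), (352, -19)]
260 [(215, 82), (348, -85)]
275 [(216, 88), (347, -94)]
```

>>> servo_tool(
  rows=[
    [0.003,0,0,0,0.68],
    [0.003,0,0.01,0,0.68],
    [0.003,0,0.018,0,0.68],
    [0.003,0,0.018,0,0.68],
    [0.003,0,0.018,0,0.68],
  ],
)

```text
time_s: 32.73
ee_pos: [528.4, -328.9, 42.0]
ee_rot: [-180.0, 0.1, 172.6]
force: [0.7, 0.4, 6.8]
gripper_width: 67.9
gripper_force: 35.0
```

```bash
python3 - <<'E'
from h import *
did(.003,0,.018,0);stat()
i,im=wcam();cv2.imwrite('w30.png',im[:,:,::-1]);stat()
for v,g in edges(im,130,299,275,290):print(v,g,'z32 %.2f z54 %.2f rel %.2f'%(tx(i,v,32),tx(i,v,54),tx(i,v,led()[2]+12)))
for r in (225,235,260,275):print(r,segs(im,r,205,360,th=9))
E
```

```text
t 32.73 led [ 527.6 -328.5   40.6  172.6] meas-led [ 0.82 -0.42  1.42] -0.0 w 67.9 Fg 35.0 F [0.7 0.4 6.8]
t 32.78 led [ 527.6 -328.5   40.6  172.6] meas-led [ 0.76 -0.4   1.39] -0.01 w 67.6 Fg 35.0 F [0.7 0.1 6. ]
143.7 20 z32 64.02 z54 66.48 rel 66.32
195.9 24 z32 36.34 z54 42.20 rel 41.82
220.19 14 z32 22.60 z54 30.15 rel 29.66
246.78 -49 z32 6.85 z54 16.34 rel 15.73
251.15 42 z32 4.18 z54 14.00 rel 13.37
225 [(214, 38), (350, -43)]
235 [(214, 60), (349, -58)]
260 [(215, 84), (348, -85)]
275 [(216, 89), (347, -95)]
```

>>> servo_tool(
  rows=[
    [0,0,-0.006,0,0.68],
    [0,0,-0.006,0,1],
    [0,0,-0.006,0,1],
    [0,0,-0.006,0,1],
    [0,0,-0.006,0,1],
    [0,0,-0.15,0,1],
    [-0.07,0,-0.3,0,1],
    [-0.07,0,-0.3,0,1],
    [-0.07,0,-0.3,0,1],
    [-0.07,0,-0.3,0,1],
    [-0.07,0,-0.3,0,1],
  ],
)

```text
time_s: 33.7
ee_pos: [540.5, -329.9, 99.7]
ee_rot: [179.9, -0.2, 172.6]
force: [-0.4, -0.4, 0.1]
gripper_width: 91.2
gripper_force: 0.0
```

```bash
python3 - <<'E'
from h import *
did(-.07,0,-.3,0);stat()
i,im=wcam();cv2.imwrite('w31.png',im[:,:,::-1]);stat()
for v,g in edges(im,100,299,278,288,th=6):print(v,g,'z32 %.2f z54 %.2f'%(tx(i,v,32),tx(i,v,54)))
for r in range(140,250,10):print(r,segs(im,r,195,370,th=8))
for n in('top','side'):cv2.imwrite(f'pics/{n}_end.png',vision.grab_frame(n)[:,:,::-1])
show(faces(i,im,54,110,(190,60,380,280)))
E
```

```text
t 33.70 led [ 541.5 -330.3  100.6  172.6] meas-led [-0.95  0.44 -0.86] -0.0 w 91.2 Fg 0.0 F [-0.4 -0.4  0.1]
t 33.75 led [ 541.5 -330.3  100.6  172.6] meas-led [-0.9   0.39 -0.92] -0.01 w 91.1 Fg 0.0 F [-0.5  0.1 -0.3]
118.81 15 z32 73.90 z54 74.83
156.16 26 z32 48.77 z54 52.01
172.83 17 z32 37.07 z54 41.39
192.85 -36 z32 22.59 z54 28.25
197.07 34 z32 19.47 z54 25.42
235.32 -39 z32 -9.85 z54 -1.21
239.97 16 z32 -13.56 z54 -4.57
258.12 -55 z32 -28.35 z54 -18.00
266.09 -17 z32 -35.01 z54 -24.04
140 [(200, 35), (359, -43)]
150 [(201, 31), (359, -34)]
160 [(201, 34), (232, 10), (330, -12), (358, -36)]
170 [(202, 40), (230, 12), (332, -15), (358, -34)]
180 [(203, 38), (229, 38), (333, -41), (357, -34)]
190 [(204, 31), (230, 34), (332, -36), (356, -37)]
200 [(204, 33), (230, 38), (332, -42), (356, -35)]
210 [(205, 39), (231, 36), (331, -34), (356, -34)]
220 [(206, 38), (231, 41), (331, -43), (355, -32)]
230 [(206, 29), (232, 33), (331, -34), (355, -33)]
240 [(207, 35), (232, 28), (330, -24), (353, -33), (367, -14)]
c 537.4 -330.3 yaw 82.58 size 68.0 x 44.7 px [281. 227.]
c 502.1 -325.6 yaw 82.59 size 67.8 x 24.0 px [281. 175.]
```

```bash
python3 -c "
from workcell import job_done
print(job_done())"
```

```text
the job is handed in; nothing more can be done
None
```

The stack is finished and handed in at about 34 s: bar_c is set in the gap, with bar_a and bar_b outside and bar_d nested on top, and my last measurements put both courses flush and centred on each other to about 0.5 mm. I viewed 11 pictures, one over the limit of 10, and I also shifted bar_p and bar_q about 2 mm lengthwise to square their ends.

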